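# Open the dust hood to its mark and locate the specimen

## Robot

A 7-joint arm with a two-finger parallel gripper is mounted at the origin on a cart in front of the work surface, level with it; the furniture and walls round the work are solid. World frame = base frame: x ahead of the robot, y to its left, z up, the work surface at z = 0. Lengths are in m, angles in rad, forces in N, time in s.
With the tool pointing down it reaches from about 0.425 to 0.95 m from the base axis. Payload 16.7 kg.
Tool frame: the origin (TCP) lies on the centre line of the jaws, within the pads' length; the fingertips stand arm.tips_ahead ahead of it and the grasp point (between the pads) lies 8 mm behind it (arm.tips_ahead is the distance from the TCP to the fingertips, in m); z points along the fingers, y is the line along which they close (so a half turn about z gives the same grasp; the last joint's range is limited). The gripper opens to 94 mm and grips with 3 to 60 N. Pads are 16 mm wide; open, the fingers measure 119 mm over their backs; the gripper's body (75 mm by 177 mm) begins 78 mm behind the grasp point.
Start: joints at [0.977, 0.426, 0.074, 1.606, -0.034, 1.111, -0.067], TCP at [0.29, -0.609, 0.216] pointing down, gripper open.
Joint ranges: [-2.85, 2.85], [-0.5, 2.14], [-1.23, 1.37], [0.21, 2.46], [-1.02, 4.16], [0.16, 2.05], [-2.73, 2.73]. Speed limits (rad/s): [1.89, 1.89, 2.39, 2.39, 3.01, 3.01, 3.01].

## Interface

Orientations are given as a 3x3 rotation matrix whose columns are the frame's x, y, z axes.
In Python, from bench import arm, cams, nets gives the robot as it stands.
- The arm moves only by the tool step_arm, never from a script. Its argument "plan" is a list of rows, each a list of 6 numbers: the shift along the tool's x, y, z in m, then the turn, a rotation vector about the tool's x, y, z in rad. A call has 1 to 5 rows; each row shifts and turns the commanded pose from where the row before left it, along the tool's axes as they then stand; what a row does not reach is not made up. A row lasts 1/10 s, in which the tool goes at most 50 mm and 8.59 degrees, less where a joint would pass 70% of its speed; a pose out of reach is approached as far as the arm can. A call is refused whole if a number of a shift passes 0.05 or a number of a turn 0.15, either way. A call with a gripper value outside its range is refused whole. "claw" is the finger opening in m, from 0 to 0.094, set as the call begins (left out, the last holds). The fingers move at their own pace and stop on an object; the grip force is fixed at half the most. Time passes only in rows, so rows that do not move let the fingers close. It gives the time, the measured TCP pose, the force, the opening and the grip force at its end, in the units of the state.
- arm.get_obs(): the state, without advancing time (a new reading comes with each control period).
- cams.capture(name): name is "side" or "top" or "wrist"; returns a dict with "pixels" (420x560x3 uint8, red, green, blue), "K" (3x3 intrinsics, pixels), "position" and "orientation" of the camera in the world; the wrist camera has in their place "tool_from_camera" (4x4, takes a point from camera to tool coordinates, whose origin is the TCP and whose axes are the flange's). Camera axes: x right, y down, z forward; pixel columns grow to the right and rows downward; lengths in m; the calibration is good to about 2 mm. A picture is of the moment at which its call begins: read the wrist's pose just before it. There is no depth.
- arm.hand_in(): hands the job in; it is judged then, once.
Trained networks look in a picture, given as the dict that the camera call returned (one of the last four; its "shot" number tells which), for a name from the list of things; names that differ only in an ending like _2 or _b are one class to them, and where a whole thing is asked for, a point or a joint stands for the part that bears it (a point fixed in the world has none). Each returns a list of dicts, best first, with "score" (0 to 1); they miss things now and then, are a little off and sometimes report something else, mostly with a low value. They report only what shows in the picture. A call takes as long as a camera call.
- nets.regions_of(target, picture): "pixels" (420x560 bool, what is visible of it).
- nets.place_of(target, picture): "position" ([x, y, z] in m, in world coordinates, good to about 4 mm: a listed point, or the origin of a listed thing).
The state is a dict: "time": time; "joints": joint angles; "dq": joint speeds; "joint_torque": joint torques, N m; "eef_pos": TCP position; "tool_rot": TCP orientation; "wrist_force": force on the tool from outside, world axes, zero at the start; "torque": the same for the moment, N m; "grip_width": opening from 0.0 (shut) to 1.0 (fully open); "grasp_force": force on a finger pad.
Only numpy, scipy, OpenCV 4.12 (cv2) and the standard library are available. Lean on these libraries where they do the work, as an engineer would, in place of code of your own. Each camera call takes 0.05 s, during which the arm holds its last target. There are 200 camera calls.

## Task

Push the dust hood's sash up from under its yellow lip until the lip's underside is level with the red pointer on the post, and let go; it stays by itself. Then slide the metal carrier with its specimen in under the sash into the locating corner, so that it lies flat and square against both the side fence and the back stop, pushing it gently. Leave the sash at its mark and do not disturb the vial and the two small bottles.

Things in the scene. Friction and masses are not known exactly. Their poses are not given: they have to be found in the camera images.
- hood: Fixed dust hood: grey deck (x -190 to 65, y -150 to 140 mm, 12 thick), two upright aluminium posts (x -10 to 14, 115 to 135 mm either side of the middle, 357 high), clear box behind them (x up to 67). Origin on the bench under the middle of the sash; x points into the hood, y left, z up. The sash slides up and down in the plane x = 0 between the posts.
- sash_edge (a point): Middle of the front lower edge of the sash's yellow lip, a level ledge 206 mm wide (along hood y), 8 thick, standing 30 mm out to hood -x from the sash plane; this point is on its underside. Axes as the hood's. Above the lip the sash is a clear pane 150 mm high.
- sash (a joint): Sash height in m, 0 (lowest, lip underside 45 mm above the bench, 33 mm above the deck) to 0.135. Counterbalanced: lifting it takes about 3 to 6 N, it stays where it is left, and it can also be pushed down.
- mark: Fixed red clip with a pointer, 24 x 16 mm, on the front of the left-hand post (hood y +125 mm). Origin on the post's face at the pointer's level, which is the height for the lip's underside; it differs from start to start (128 to 155 mm above the bench).
- carrier: Loose aluminium plate 110 (x) x 70 (y) x 22 mm, 0.25 to 0.5 kg, on the deck before the sash, left of the side fence. Origin at the centre of its underside; x points to its rear end, which goes into the hood. On the rear half, centred at x +30, a dark stone flake is clamped on edge (43 mm long in x, clamp 41 wide), its top 88 mm above the underside. The front half is bare.
- carrier_corner (a point): Rear right lower corner of the carrier (carrier x +55, y -35, z 0 mm). Axes as the carrier's.
- stop_corner (a point): Locating corner on the deck's surface (hood x 45, y -20, z 12 mm; axes as the hood's) where a side fence (face looks to +y; from here 215 mm to -x) and a back stop (face looks to -x; from here 90 mm to +y) meet; both steel, 12 mm high; the fence is 12 wide. The carrier's rear right lower corner belongs here; its front then stands 65 mm out before the sash plane.
- vial_red: Bystander: upright white specimen vial with a red cap, 19 mm across, 52 high, on the right front of the deck. Origin under its centre.
- glue_bottle: Bystander: upright white bottle with a yellow cap, 38 mm across, 100 high, on the bench to the right of the hood. Origin under its centre.
- blue_bottle: Bystander: upright blue bottle with a white cap, 32 mm across, 85 high, on the bench to the right of the hood, behind the other bottle. Origin under its centre.
- lamp_left: Obstacle, fixed: a grey desk lamp clamped on the right front of the bench; keep the arm off it. Its lower arm rises from the bench edge leftward to an elbow 75 mm nearer the robot and 90 mm farther left than this origin, 385 mm above the bench; from there it goes up and back to the right. Origin at bench height.

How it is judged:
By the outcome, as a careful person would: the job done as asked, in the order asked, and still so for the second after the job is handed in, with the robot touching nothing.
It also fails if it takes over 70 s, if anything falls off the work surface, if the arm or the gripper's body presses on something with over 40 N, if the wrist force passes 120 N, or if a joint passes its speed limit or range.

## Working session

There is one attempt and no reset: what is moved stays moved. The work goes in short steps, Python scripts to look and compute and a tool call to move; the robot and the scene stay as the last step left them, time stands still between calls to the robot, and variables do not carry over. Pictures are saved under pics/ and viewed, at most 10 in all, crops included, and the job is handed in when it is done.

Besides the shell and the picture viewer there is one more tool, called after "Request:" as name(argument=value, ...) on one line, values as JSON. step_arm: Moves the arm, as the interface text tells. Its arguments: {"type":"object","properties":{"plan":{"type":"array"},"claw":{"type":"number"}},"required":["plan"]}

```bash
mkdir -p pics
cat > h.py <<'E'
import numpy as np, cv2
from bench import arm, cams, nets
def snap(n,f=None):
    p=cams.capture(n)
    if f: cv2.imwrite('pics/'+f,cv2.cvtColor(p['pixels'],cv2.COLOR_RGB2BGR))
    return p
def proj(p,X):
    c=np.array(p['orientation']).T@(np.array(X)-p['position']); u=np.array(p['K'])@c; return u[:2]/u[2]
E
python3 - <<'E'
from h import *
np.set_printoptions(precision=4,suppress=True)
o=arm.get_obs(); print(o['time'],o['eef_pos'],o['tool_rot'],o['grip_width'],arm.tips_ahead)
for n in('side','top'):
    p=snap(n,n+'0.png'); print(n,np.array(p['position']),np.array(p['orientation'])[:,2])
    for t in('hood','sash_edge','mark','carrier','carrier_corner','stop_corner','vial_red','glue_bottle','blue_bottle','lamp_left'):
        r=nets.place_of(t,p); print(t,[(np.array(a['position']),round(a['score'],2)) for a in r[:2]])
E
```

```text
0.0 [ 0.2902 -0.6089  0.2158] [[ 0.9027  0.4302 -0.0006]
 [ 0.4302 -0.9027  0.0012]
 [-0.     -0.0013 -1.    ]] 1.0025077591937555 0.011
side [ 0.4006 -0.6577  0.6441] [ 0.2409  0.7566 -0.6079]
hood [(array([0.6379, 0.031 , 0.0016]), 0.84)]
sash_edge [(array([0.6072, 0.0354, 0.0749]), 0.74)]
mark [(array([ 0.4779, -0.1087,  0.0139]), 0.49), (array([0.6231, 0.1549, 0.1547]), 0.42)]
carrier [(array([0.5219, 0.0901, 0.0144]), 0.82)]
carrier_corner [(array([0.5715, 0.038 , 0.0139]), 0.83)]
stop_corner [(array([0.6788, 0.0144, 0.0114]), 0.73)]
vial_red [(array([ 0.4788, -0.108 ,  0.0161]), 0.56)]
glue_bottle [(array([ 0.6294, -0.1699, -0.0008]), 0.75), (array([ 0.6368,  0.0312, -0.0013]), 0.35)]
blue_bottle []
lamp_left []
top [0.3747 0.0971 1.0729] [ 0.2355 -0.1129 -0.9653]
hood [(array([0.6399, 0.0309, 0.0005]), 0.67)]
sash_edge [(array([0.6085, 0.0296, 0.0731]), 0.92), (array([ 0.6403,  0.0273, -0.0009]), 0.59)]
mark [(array([0.6204, 0.1547, 0.1511]), 0.62)]
carrier [(array([0.525 , 0.0868, 0.0123]), 0.74)]
carrier_corner [(array([0.5715, 0.044 , 0.0145]), 0.61)]
stop_corner []
vial_red [(array([ 0.4762, -0.1109,  0.0139]), 0.49)]
glue_bottle [(array([ 0.6255, -0.1723,  0.0033]), 0.59)]
blue_bottle [(array([ 0.6933, -0.1604, -0.0029]), 0.62)]
lamp_left []
```

View pics/side0.png

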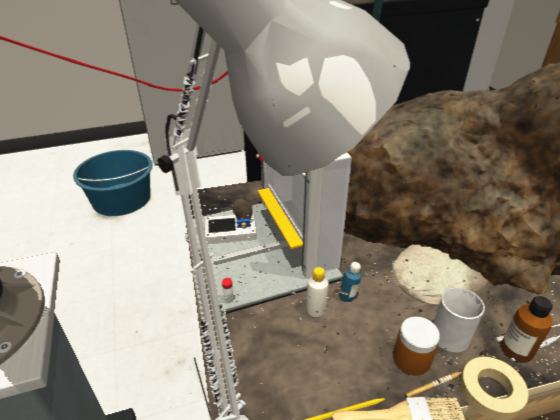

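View pics/top0.png

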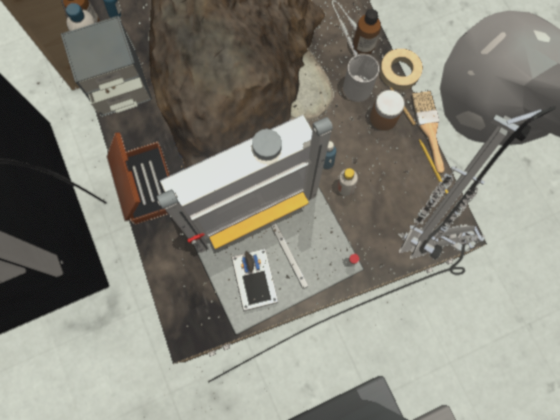

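The side picture shows the lamp arm running from about (230,410) up to (190,150) in front of the camera. The yellow lip is at (280,220), the carrier at (230,228) and the vial at (228,290). In the top picture the lip runs (212,240)–(308,200), the fence (275,228)–(305,285), the carrier is at (255,280) and turned clockwise, the mark is at (195,238) and the lamp foot at (425,240).

```bash
cat >> h.py <<'E'
def ray(p,uv,z):
    uv=np.atleast_2d(uv).astype(float); d=(np.array(p['orientation'])@np.linalg.inv(p['K'])@np.c_[uv,np.ones(len(uv))].T).T
    P=np.array(p['position']); return P+d*((z-P[2])/d[:,2])[:,None]
def rect(p,mask,z):
    ys,xs=np.nonzero(mask); return cv2.minAreaRect(ray(p,np.c_[xs,ys],z)[:,:2].astype(np.float32))
E
python3 - <<'E'
from h import *
np.set_printoptions(precision=4,suppress=True)
p=snap('top'); s=snap('side')
for n,q in(('top',p),('side',s)):
    h=cv2.cvtColor(q['pixels'],cv2.COLOR_RGB2HSV); 
    y=cv2.inRange(h,(18,130,110),(32,255,255)); k,l,st,_=cv2.connectedComponentsWithStats(y)
    box=(slice(185,250),slice(200,320)) if n=='top' else (slice(185,250),slice(250,305))
    i=np.bincount(l[box][l[box]>0]).argmax(); print(n,'lip rect z=.082',rect(q,l==i,.082))
    R=nets.regions_of('carrier',q); 
    if R: print('carrier region', R[0]['score'],R[0]['pixels'].sum(), rect(q,R[0]['pixels'],.034))
    R=nets.regions_of('lamp_left',q); print('lamp',[(r['score'],r['pixels'].sum()) for r in R])
    R=nets.regions_of('mark',q)
    for r in R[:2]: print('mark',r['score'],np.argwhere(r['pixels']).mean(0)[::-1])
print('fence dir',ray(p,[[275,228],[305,285]],.024))
print('lampfoot',ray(p,[[425,240],[440,235]],0.02),ray(s,[[230,410]],0.02))
for X in ([.3,-.25,.385],[.35,-.25,.385],[.4,-.2,.385]): print(X,proj(s,X),proj(p,X))
im=cv2.cvtColor(p['pixels'],cv2.COLOR_RGB2BGR)[170:350,150:400]
cv2.imwrite('pics/topc.png',cv2.resize(im,None,fx=3.2,fy=3.2,interpolation=cv2.INTER_CUBIC))
E
```

```text
top lip rect z=.082 ((0.6178290843963623, 0.030962474644184113), (0.026449982076883316, 0.20468978583812714), 2.487307071685791)
carrier region 0.6 2006 ((0.5217891931533813, 0.0858301892876625), (0.07198566198348999, 0.11541913449764252), 79.35396575927734)
lamp []
mark 0.63 [194.6044 238.5934]
side lip rect z=.082 ((0.6181009411811829, 0.02321864664554596), (0.030451538041234016, 0.2114533931016922), 2.5215113162994385)
carrier region 0.58 1619 ((0.5297375917434692, 0.09977549314498901), (0.15408967435359955, 0.10964438319206238), 79.51925659179688)
lamp []
fence dir [[ 0.6024  0.0046  0.024 ]
 [ 0.4704 -0.0024  0.024 ]]
lampfoot [[ 0.453  -0.2678  0.02  ]
 [ 0.4495 -0.3011  0.02  ]] [[ 0.4303 -0.3215  0.02  ]]
[0.3, -0.25, 0.385] [ 62.1666 199.8896] [543.3133 292.2736]
[0.35, -0.25, 0.385] [113.388  190.8893] [523.5342 257.9858]
[0.4, -0.2, 0.385] [157.3673 159.5583] [472.4303 239.6158]
```

View pics/topc.png

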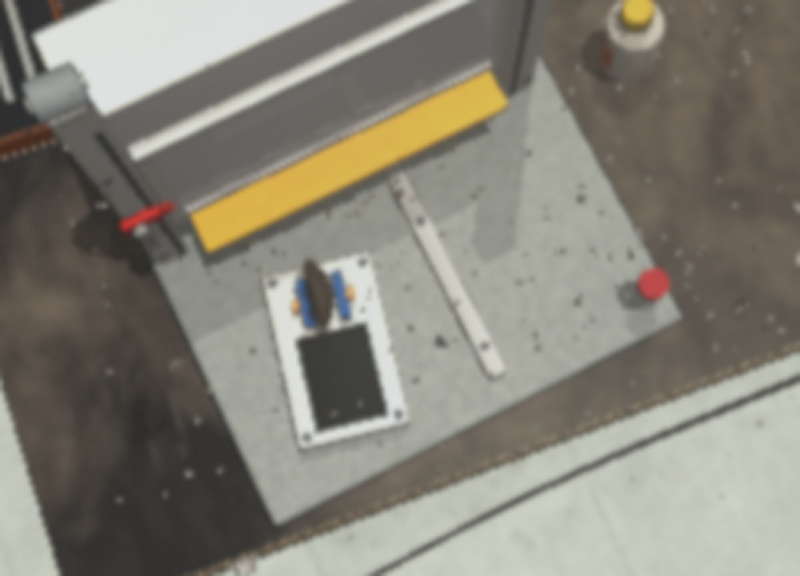

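The crop shows the hood turned about +2.5° and the carrier about -10.6°. The carrier's corners are at crop (300,447), (405,420), (370,258) and (265,280), and it is clear of the fence, which runs (397,180)–(497,372). Next I locate the lamp so I can get past it safely.

```bash
cat >> h.py <<'E'
from scipy.spatial.transform import Rotation as Ro
HY=0.0437; H0=np.array([.639,.031,0])
def Rt(yaw,tilt): # tool x at yaw, pointing down, tip tilted forward by tilt (deg)
    a=np.radians(yaw); x=[np.cos(a),np.sin(a),0]; y=[np.sin(a),-np.cos(a),0]
    return np.c_[x,y,[0,0,-1]]@Ro.from_rotvec([0,np.radians(tilt),0]).as_matrix()
def rows(pos,R,n,pos0=None,R0=None):
    o=arm.get_obs(); p=np.array(o['eef_pos'] if pos0 is None else pos0); Q=np.array(o['tool_rot'] if R0 is None else R0); p0=p.copy()
    w=Ro.from_matrix(Q.T@R).as_rotvec()/n
    for i in range(n):
        d=Q.T@(np.array(pos)-p0)/n; print([round(float(v),4) for v in np.r_[d,w]]); Q=Q@Ro.from_rotvec(w).as_matrix()
def hood(x,y,z): c,s=np.cos(HY),np.sin(HY); return H0+[c*x-s*y,s*x+c*y,z]
def inv(P): c,s=np.cos(HY),np.sin(HY); d=np.array(P)-H0; return np.array([c*d[0]+s*d[1],-s*d[0]+c*d[1],d[2]])
def st():
    o=arm.get_obs(); R=np.array(o['tool_rot']); print('t',round(o['time'],2),'pos',np.round(o['eef_pos'],4),'hood',np.round(inv(o['eef_pos']),4),'yaw',np.degrees(np.arctan2(-R[0,1],-R[1,1]) if 0 else np.arctan2(R[0,1],-R[1,1])).round(1),'tilt',np.degrees(np.arctan2(np.hypot(R[0,2],R[1,2]),-R[2,2])).round(1),'j',np.round(o['joints'],2),'F',np.round(o['wrist_force'],1),'g',round(o['grip_width'],2))
E
python3 - <<'E'
from h import *
np.set_printoptions(precision=4,suppress=True)
p=snap('top'); s=snap('side')
def tri(a,b):
    A=[];B=[]
    for q,uv in((p,a),(s,b)):
        d=np.array(q['orientation'])@np.linalg.inv(q['K'])@np.r_[uv,1.]; d/=np.linalg.norm(d); M=np.eye(3)-np.outer(d,d); A.append(M);B.append(M@q['position'])
    X=np.linalg.solve(sum(A),sum(B)); return X,proj(p,X)-a,proj(s,X)-b
for a in((415,243),(435,250),(412,250)): print(tri(a,(170,162)))
F=np.array([.44,-.30,0.])
for F in ([.44,-.30,0.],[.48,-.28,0],[.46,-.28,0]):
    F=np.array(F); print(F,proj(p,F),proj(s,F),'elbow',proj(p,F+[-.075,.09,.385]),proj(s,F+[-.075,.09,.385]))
c=ray(p,np.array([[300,447],[405,420],[370,258],[265,280]])/3.2+[150,170],.034); print(c, [inv(k) for k in c])
f=ray(p,np.array([[397,180],[497,372]])/3.2+[150,170],.024); print('fence centre',[inv(k) for k in f])
print('up rows'); rows([.15,-.36,.36],Rt(-25,0),7)
E
```

```text
(array([ 0.423 , -0.14  ,  0.3449]), array([2.5424, 4.9419]), array([ 5.811, -1.377]))
(array([ 0.4123, -0.1578,  0.3545]), array([-0.8326, -1.6207]), array([-1.9582,  0.4082]))
(array([ 0.4197, -0.1328,  0.3404]), array([1.3698, 2.6883]), array([ 3.1298, -0.7107]))
[ 0.44 -0.3   0.  ] [438.881  241.3142] [233.9836 401.8482] elbow [491.9698 260.018 ] [126.5274 169.0784]
[ 0.48 -0.28  0.  ] [421.4752 228.2108] [255.4108 382.998 ] elbow [464.1412 239.2846] [160.8444 154.7115]
[ 0.46 -0.28  0.  ] [425.9763 236.6447] [243.315  386.6359] elbow [471.5026 252.6139] [143.4656 157.5009]
[[0.4751 0.1286 0.034 ]
 [0.4636 0.0632 0.034 ]
 [0.5651 0.0419 0.034 ]
 [0.5794 0.1079 0.034 ]] [array([-0.1595,  0.1046,  0.034 ]), array([-0.1738,  0.0398,  0.034 ]), array([-0.0734,  0.0141,  0.034 ]), array([-0.0562,  0.0794,  0.034 ])]
fence centre [array([-0.0336, -0.0247,  0.024 ]), array([-0.1724, -0.0254,  0.024 ])]
up rows
[-0.0028, -0.0408, -0.0205, -0.0, 0.0, 0.1259]
[-0.0079, -0.0401, -0.0205, -0.0, 0.0, 0.1259]
[-0.0129, -0.0388, -0.0205, -0.0, 0.0, 0.1259]
[-0.0176, -0.0369, -0.0205, -0.0, 0.0, 0.1259]
[-0.0221, -0.0344, -0.0205, -0.0, 0.0, 0.1259]
[-0.0263, -0.0313, -0.0205, -0.0, 0.0, 0.1259]
[-0.03, -0.0278, -0.0205, -0.0, 0.0, 0.1259]
```

Request:
step_arm(plan=[[-0.003,-0.041,-0.02,0,0,0.126],[-0.008,-0.04,-0.02,0,0,0.126],[-0.013,-0.039,-0.02,0,0,0.126],[-0.018,-0.037,-0.02,0,0,0.126],[-0.022,-0.034,-0.02,0,0,0.126]], claw=0)

```text
time: 2.1
eef_pos: [0.1884, -0.4298, 0.3171]
tool_rot: [[0.982, -0.189, 0.0], [-0.189, -0.982, 0.0], [0.0, -0.0, -1.0]]
wrist_force: [0.4, 1.1, 1.5]
grip_width: 0.611
grasp_force: 0.0
```

Request:
step_arm(plan=[[-0.026,-0.031,-0.02,0,0,0.126],[-0.03,-0.028,-0.02,0,0,0.126],[0,0,0,0,0,0]])

```text
time: 2.4
eef_pos: [0.148, -0.3582, 0.3595]
tool_rot: [[0.904, -0.428, 0.004], [-0.428, -0.904, -0.004], [0.005, 0.002, -1.0]]
wrist_force: [1.1, -0.4, -0.7]
grip_width: 0.354
grasp_force: 0.0
```

Run:
```python
from h import *
st(); rows([.30,-.09,.36],Rt(2.5,0),8)
```

```text
t 2.4 pos [ 0.148  -0.3582  0.3595] hood [-0.5076 -0.3674  0.3595] yaw -25.4 tilt 0.3 j [ 0.88 -0.19  0.11  1.99  0.02  1.33 -1.03] F [ 1.1 -0.4 -0.7] g 0.35
[0.0028, -0.0384, -0.0001, 0.0004, -0.0006, -0.0608]
[0.0051, -0.0382, -0.0001, 0.0004, -0.0006, -0.0608]
[0.0075, -0.0378, -0.0001, 0.0004, -0.0006, -0.0608]
[0.0097, -0.0373, -0.0001, 0.0004, -0.0006, -0.0608]
[0.012, -0.0366, -0.0001, 0.0004, -0.0006, -0.0608]
[0.0142, -0.0358, -0.0001, 0.0004, -0.0006, -0.0608]
[0.0163, -0.0349, -0.0001, 0.0004, -0.0006, -0.0608]
[0.0184, -0.0338, -0.0001, 0.0004, -0.0006, -0.0608]
```

Run:
```python
from h import *
rows([.26,-.15,.36],Rt(-12,0),5)
rows([.32,.05,.36],Rt(2.5,20),5,[.26,-.15,.36],Rt(-12,0))
```

```text
[0.0024, -0.0472, -0.0002, 0.0006, -0.001, -0.0466]
[0.0046, -0.0471, -0.0002, 0.0006, -0.001, -0.0466]
[0.0068, -0.0468, -0.0001, 0.0006, -0.001, -0.0466]
[0.009, -0.0464, -0.0001, 0.0006, -0.001, -0.0466]
[0.0111, -0.046, -0.0001, 0.0006, -0.001, -0.0466]
[0.0034, -0.0416, 0.0, 0.0088, 0.0694, -0.0501]
[0.0055, -0.0414, 0.0007, 0.0088, 0.0694, -0.0501]
[0.0075, -0.0411, 0.0015, 0.0088, 0.0694, -0.0501]
[0.0094, -0.0406, 0.0024, 0.0088, 0.0694, -0.0501]
[0.0112, -0.0401, 0.0035, 0.0088, 0.0694, -0.0501]
```

Request:
step_arm(plan=[[0.003,-0.038,0,0,0,-0.061],[0.005,-0.038,0,0,0,-0.061],[0.008,-0.038,0,0,0,-0.061],[0.01,-0.037,0,0,0,-0.061]])

```text
time: 2.8
eef_pos: [0.226, -0.2254, 0.3564]
tool_rot: [[0.982, -0.189, 0.0], [-0.189, -0.982, -0.0], [0.0, 0.0, -1.0]]
wrist_force: [0.8, -0.0, 0.3]
grip_width: 0.022
grasp_force: 0.0
```

```bash
cat >> h.py <<'E'
def tcp(x,y,z,tilt,yaw=2.5): # TCP for fingertip at hood x,y,z
    R=Rt(yaw,tilt); return hood(x,y,z)-.011*R[:,2], R
E
python3 - <<'E'
from h import *
A=([.32,.04,.36],Rt(2.5,30))
rows(*A,7); print(); B=tcp(-.09,-.065,.12,55); rows(*B,9,*A); print(B[0])
E
```

```text
[0.006, -0.0398, -0.0005, 0.0088, 0.0744, -0.0326]
[0.0073, -0.0396, 0.0003, 0.0088, 0.0744, -0.0326]
[0.0086, -0.0393, 0.0013, 0.0088, 0.0744, -0.0326]
[0.0097, -0.039, 0.0023, 0.0088, 0.0744, -0.0326]
[0.0108, -0.0386, 0.0034, 0.0088, 0.0744, -0.0326]
[0.0117, -0.0382, 0.0046, 0.0088, 0.0744, -0.0326]
[0.0126, -0.0378, 0.0058, 0.0088, 0.0744, -0.0326]

[0.0081, 0.0098, 0.0347, 0.0, 0.0485, 0.0]
[0.0064, 0.0098, 0.035, 0.0, 0.0485, 0.0]
[0.0047, 0.0098, 0.0353, 0.0, 0.0485, 0.0]
[0.003, 0.0098, 0.0355, 0.0, 0.0485, 0.0]
[0.0013, 0.0098, 0.0356, 0.0, 0.0485, 0.0]
[-0.0004, 0.0098, 0.0356, 0.0, 0.0485, 0.0]
[-0.0022, 0.0098, 0.0355, 0.0, 0.0485, 0.0]
[-0.0039, 0.0098, 0.0354, 0.0, 0.0485, 0.0]
[-0.0056, 0.0098, 0.0352, 0.0, 0.0485, 0.0]
[ 0.54292342 -0.03826273  0.12630934]
```

Request:
step_arm(plan=[[0.006,-0.04,0,0.009,0.074,-0.033],[0.007,-0.04,0,0.009,0.074,-0.033],[0.009,-0.039,0.001,0.009,0.074,-0.033],[0.01,-0.039,0.002,0.009,0.074,-0.033],[0.011,-0.039,0.003,0.009,0.074,-0.033]])

```text
time: 3.3
eef_pos: [0.3008, -0.0914, 0.3499]
tool_rot: [[0.96, -0.062, 0.271], [-0.066, -0.998, 0.006], [0.271, -0.023, -0.962]]
wrist_force: [-0.2, -0.8, -0.4]
grip_width: 0.007
grasp_force: 0.0
```

Request:
step_arm(plan=[[0.012,-0.038,0.005,0.009,0.074,-0.033],[0.013,-0.038,0.006,0.009,0.074,-0.033]])

```text
time: 3.5
eef_pos: [0.3569, -0.0208, 0.3424]
tool_rot: [[0.919, 0.012, 0.395], [0.001, -1.0, 0.029], [0.395, -0.027, -0.918]]
wrist_force: [0.8, -0.2, -0.3]
grip_width: 0.005
grasp_force: 0.0
```

Run:
```python
from h import *
st(); B=tcp(-.09,-.065,.12,55); rows(*B,9)
s=snap('side','side1.png')
```

```text
t 3.5 pos [ 0.3569 -0.0208  0.3424] hood [-0.2841 -0.0394  0.3424] yaw 0.7 tilt 23.3 j [ 0.24 -0.49 -0.23  2.28 -0.18  0.95 -1.47] F [ 0.8 -0.2 -0.3] g 0.0
[0.0095, 0.0028, 0.0302, -0.0001, 0.0614, -0.0047]
[0.0076, 0.0029, 0.0307, -0.0001, 0.0614, -0.0047]
[0.0057, 0.0029, 0.0311, -0.0001, 0.0614, -0.0047]
[0.0038, 0.0029, 0.0314, -0.0001, 0.0614, -0.0047]
[0.0018, 0.0029, 0.0316, -0.0001, 0.0614, -0.0047]
[-0.0001, 0.0029, 0.0316, -0.0001, 0.0614, -0.0047]
[-0.0021, 0.0029, 0.0315, -0.0001, 0.0614, -0.0047]
[-0.004, 0.0029, 0.0313, -0.0001, 0.0614, -0.0047]
[-0.006, 0.0029, 0.031, -0.0001, 0.0614, -0.0047]
```

View pics/side1.png

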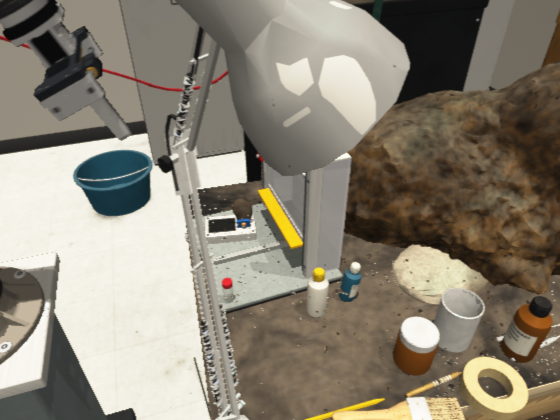

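The side picture shows the gripper at about (110,120), clear of the lamp's knob at (168,162), and nothing in the scene has moved. I'll extend toward the hood.

Request:
step_arm(plan=[[0.01,0.003,0.03,0,0.061,-0.005],[0.008,0.003,0.031,0,0.061,-0.005],[0.006,0.003,0.031,0,0.061,-0.005],[0.004,0.003,0.031,0,0.061,-0.005],[0.002,0.003,0.032,0,0.061,-0.005]])

```text
time: 4.05
eef_pos: [0.4182, -0.0221, 0.2641]
tool_rot: [[0.829, 0.039, 0.558], [0.02, -0.999, 0.041], [0.559, -0.022, -0.829]]
wrist_force: [-0.5, -0.5, 1.3]
grip_width: 0.005
grasp_force: 0.0
```

Run:
```python
from h import *
st(); B=tcp(-.09,-.065,.12,55); rows(*B,5); print(); rows(*tcp(-.09,-.065,.045,55),3,*B)
```

```text
t 4.05 pos [ 0.4182 -0.0221  0.2641] hood [-0.2229 -0.0434  0.2641] yaw 2.3 tilt 34.0 j [ 0.48 -0.39 -0.43  2.45 -0.47  0.49 -1.15] F [-0.5 -0.5  1.3] g 0.01
[0.0052, 0.0048, 0.0366, -0.0026, 0.0733, -0.0038]
[0.0025, 0.0048, 0.0369, -0.0026, 0.0733, -0.0038]
[-0.0002, 0.0047, 0.037, -0.0026, 0.0733, -0.0038]
[-0.003, 0.0046, 0.0369, -0.0026, 0.0733, -0.0038]
[-0.0057, 0.0044, 0.0366, -0.0026, 0.0733, -0.0038]

[-0.0205, 0.0, 0.0143, 0.0, 0.0, 0.0]
[-0.0205, 0.0, 0.0143, 0.0, 0.0, 0.0]
[-0.0205, 0.0, 0.0143, 0.0, 0.0, 0.0]
```

Run:
```python
from h import *
B=tcp(-.09,-.065,.12,42); rows(*B,5)
```

```text
[0.0057, 0.0048, 0.0365, -0.003, 0.0279, -0.0034]
[0.0047, 0.0047, 0.0367, -0.003, 0.0279, -0.0034]
[0.0036, 0.0046, 0.0368, -0.003, 0.0279, -0.0034]
[0.0026, 0.0045, 0.0369, -0.003, 0.0279, -0.0034]
[0.0015, 0.0044, 0.037, -0.003, 0.0279, -0.0034]
```

Request:
step_arm(plan=[[0.02,0.005,0.025,0,0,0],[0.02,0.005,0.025,0,0,0],[0,0,0,0,0,0]])

```text
time: 4.35
eef_pos: [0.4821, -0.0315, 0.2449]
tool_rot: [[0.829, 0.035, 0.558], [0.016, -0.999, 0.039], [0.559, -0.024, -0.829]]
wrist_force: [-0.2, 0.1, 0.2]
grip_width: 0.006
grasp_force: 0.0
```

Run:
```python
from h import *
st();B=tcp(-.09,-.065,.12,45); rows(*B,5)
```

```text
t 4.35 pos [ 0.4821 -0.0315  0.2449] hood [-0.1595 -0.0555  0.2449] yaw 2.0 tilt 34.0 j [ 0.54 -0.2  -0.51  2.38 -0.4   0.36 -1.21] F [-0.2  0.1  0.2] g 0.01
[-0.0028, 0.0023, 0.0263, -0.0025, 0.0384, -0.0044]
[-0.0038, 0.0023, 0.0262, -0.0025, 0.0384, -0.0044]
[-0.0049, 0.0022, 0.026, -0.0025, 0.0384, -0.0044]
[-0.0059, 0.0021, 0.0258, -0.0025, 0.0384, -0.0044]
[-0.0068, 0.002, 0.0256, -0.0025, 0.0384, -0.0044]
```

Request:
step_arm(plan=[[-0.003,0.002,0.026,-0.002,0.038,-0.004],[-0.004,0.002,0.026,-0.002,0.038,-0.004],[-0.005,0.002,0.026,-0.002,0.038,-0.004],[-0.006,0.002,0.026,-0.002,0.038,-0.004],[-0.007,0.002,0.026,-0.002,0.038,-0.004]])

```text
time: 4.85
eef_pos: [0.4949, -0.0336, 0.2038]
tool_rot: [[0.785, 0.055, 0.617], [0.033, -0.998, 0.048], [0.619, -0.017, -0.786]]
wrist_force: [0.5, -1.3, -0.2]
grip_width: 0.005
grasp_force: 0.0
```

Run:
```python
from h import *
st();B=tcp(-.08,-.065,.045,45); rows(*B,3); print(); rows(*tcp(-.015,-.065,.045,45),3,*B)
```

```text
t 4.85 pos [ 0.4949 -0.0336  0.2038] hood [-0.1468 -0.0582  0.2038] yaw 3.2 tilt 38.2 j [ 0.87 -0.11 -0.83  2.45 -0.98  0.17 -0.58] F [ 0.5 -1.3 -0.2] g 0.01
[-0.0157, 0.0033, 0.0517, -0.0069, 0.0395, -0.001]
[-0.0177, 0.003, 0.051, -0.0069, 0.0395, -0.001]
[-0.0197, 0.0026, 0.0503, -0.0069, 0.0395, -0.001]

[0.0153, -0.0, 0.0153, 0.0, 0.0, 0.0]
[0.0153, -0.0, 0.0153, 0.0, 0.0, 0.0]
[0.0153, -0.0, 0.0153, 0.0, 0.0, 0.0]
```

Run:
```python
from h import *
B=tcp(-.085,-.065,.10,32); rows(*B,4); print(); rows(*tcp(-.085,-.065,.032,32),3,*B)
```

```text
[-0.0036, 0.0023, 0.0272, -0.0052, -0.0271, -0.0001]
[-0.0029, 0.0021, 0.0273, -0.0052, -0.0271, -0.0001]
[-0.0021, 0.002, 0.0274, -0.0052, -0.0271, -0.0001]
[-0.0014, 0.0018, 0.0274, -0.0052, -0.0271, -0.0001]

[-0.012, 0.0, 0.0192, 0.0, 0.0, 0.0]
[-0.012, 0.0, 0.0192, 0.0, 0.0, 0.0]
[-0.012, 0.0, 0.0192, 0.0, 0.0, 0.0]
```

Request:
step_arm(plan=[[-0.004,0.002,0.027,-0.005,-0.027,0],[-0.003,0.002,0.027,-0.005,-0.027,0],[-0.002,0.002,0.027,-0.005,-0.027,0],[-0.001,0.002,0.027,-0.005,-0.027,0],[0,0,0,0,0,0]])

```text
time: 5.35
eef_pos: [0.4986, -0.0344, 0.1777]
tool_rot: [[0.832, 0.061, 0.551], [0.041, -0.998, 0.048], [0.553, -0.017, -0.833]]
wrist_force: [-0.1, -0.5, 0.4]
grip_width: 0.006
grasp_force: 0.0
```

Run:
```python
from h import *
st();B=tcp(-.085,-.065,.032,32); rows(*B,4); print(); rows(*tcp(-.022,-.065,.032,32),4,*B)
```

```text
t 5.35 pos [ 0.4986 -0.0344  0.1777] hood [-0.1431 -0.0592  0.1777] yaw 3.5 tilt 33.6 j [ 1.15 -0.01 -1.13  2.41 -0.39  0.16 -1.14] F [-0.1 -0.5  0.4] g 0.01
[-0.008, 0.0023, 0.0356, -0.006, -0.0069, 0.0013]
[-0.0077, 0.0021, 0.0356, -0.006, -0.0069, 0.0013]
[-0.0075, 0.0019, 0.0357, -0.006, -0.0069, 0.0013]
[-0.0072, 0.0016, 0.0358, -0.006, -0.0069, 0.0013]

[0.0134, -0.0, 0.0083, 0.0, 0.0, 0.0]
[0.0134, -0.0, 0.0083, 0.0, 0.0, 0.0]
[0.0134, -0.0, 0.0083, 0.0, 0.0, 0.0]
[0.0134, -0.0, 0.0083, 0.0, 0.0, 0.0]
```

```bash
cat > kin.py <<'E'
import numpy as np
from scipy.optimize import least_squares
from scipy.spatial.transform import Rotation as Ro
S=[([.977,.426,.074,1.606,-.034,1.111,-.067],[.2902,-.6089,.2158]),([.88,-.19,.11,1.99,.02,1.33,-1.03],[.148,-.3582,.3595]),
([.24,-.49,-.23,2.28,-.18,.95,-1.47],[.3569,-.0208,.3424]),([.48,-.39,-.43,2.45,-.47,.49,-1.15],[.4182,-.0221,.2641]),
([.54,-.2,-.51,2.38,-.4,.36,-1.21],[.4821,-.0315,.2449]),([.87,-.11,-.83,2.45,-.98,.17,-.58],[.4949,-.0336,.2038]),([1.15,-.01,-1.13,2.41,-.39,.16,-1.14],[.4986,-.0344,.1777])]
RS=[[[.9027,.4302,0],[.4302,-.9027,0],[0,0,-1]],[[.904,-.428,.004],[-.428,-.904,-.004],[.005,.002,-1]],[[.919,.012,.395],[.001,-1,.029],[.395,-.027,-.918]],[[.829,.039,.558],[.02,-.999,.041],[.559,-.022,-.829]],[[.829,.035,.558],[.016,-.999,.039],[.559,-.024,-.829]],[[.785,.055,.617],[.033,-.998,.048],[.619,-.017,-.786]],[[.832,.061,.551],[.041,-.998,.048],[.553,-.017,-.833]]]
def rz(a): return Ro.from_rotvec([0,0,a]).as_matrix()
def ry(a): return Ro.from_rotvec([0,a,0]).as_matrix()
def fk(q,P,sg):
    d,L1,L2,L3,e,w,j10,j70=P; q=np.array(q)*sg
    R=rz(q[0]+j10)@ry(q[1])@rz(q[2]); p=np.array([0,0,d])+R@[e,0,L1]; el=p
    R=R@ry(q[3]); p=p+R@[-e,0,L2]; R=R@rz(q[4])@ry(q[5]); wr=p; p=p+R@[w,0,L3]; R=R@rz(q[6]+j70)
    return p,R,el,wr
def fit():
    best=None
    for s1 in(1,-1):
     for s3 in(1,-1):
      for s5 in(1,-1):
       for s7 in(1,-1):
        sg=np.array([s1,1,s3,1,s5,1,s7])
        for j7 in(0,1.57,3.14,-1.57):
         f=lambda P:np.concatenate([np.r_[5*(fk(q,P,sg)[0]-x),.5*(fk(q,P,sg)[1]-np.array(R)).ravel()] for (q,x),R in zip(S,RS)])
         r=least_squares(f,[.3,.4,.4,.3,0,0,-s1*.977-1.126,j7])
         if best is None or r.cost<best[0]: best=(r.cost,r.x,sg,np.abs(r.fun).max())
    return best
E
python3 - <<'E'
from kin import *; b=fit(); print(b); np.savez('k.npz',P=b[1],sg=b[2])
for q,x in S: p,R,el,wr=fk(q,b[1],b[2]); print(np.round(p-x,4),'elbow',el.round(3),'wrist',wr.round(3))
E
```

```text
(np.float64(0.025346920697802637), array([ 0.26368019,  0.54064202,  0.4965497 ,  0.31192902, -0.00277407,
       -0.0053594 , -0.10855181,  1.47357338]), array([-1,  1, -1,  1, -1,  1, -1]), np.float64(0.11044498988882086))
[-0.0111  0.0004  0.0065] elbow [ 0.103 -0.195  0.757] wrist [ 0.277 -0.604  0.534]
[0.0216 0.01   0.0067] elbow [-0.057  0.088  0.794] wrist [ 0.165 -0.341  0.678]
[ 0.0029  0.0221 -0.0039] elbow [-0.242  0.087  0.739] wrist [0.234 0.005 0.624]
[ 0.0016  0.0084 -0.0033] elbow [-0.174  0.114  0.763] wrist [ 0.241 -0.004  0.516]
[-0.0006 -0.0004 -0.0015] elbow [-0.088  0.065  0.793] wrist [ 0.302 -0.022  0.498]
[-0.0014 -0.007  -0.0045] elbow [-0.036  0.05   0.801] wrist [ 0.298 -0.031  0.442]
[ 0.0023 -0.0141  0.0001] elbow [-0.004  0.006  0.804] wrist [ 0.324 -0.04   0.434]
```

Run:
```python
from h import *
d,L1,L2,L3=.264,.541,.497,.312
for name,(x,z) in dict(B=(-.085,.10),low=(-.085,.032),under=(-.022,.035),up=(-.022,.115)).items():
  for th in (15,20,25,30,35,45,60,75):
    T,R=tcp(x,-.065,z,th); w=T-L3*R[:,2]; r=np.hypot(w[0],w[1]); h=w[2]-d; D=np.hypot(r,h)
    j4=np.pi-np.arccos((L1**2+L2**2-D*D)/(2*L1*L2)); j2=np.arctan2(r,h)-np.arctan2(L2*np.sin(j4),L1+L2*np.cos(j4))
    print(name,th,'w',w.round(3),'j2 %.2f j4 %.2f j6 %.2f'%(j2,j4,np.pi-np.radians(th)-j2-j4))
```

```text
B 15 w [ 0.473 -0.041  0.412] j2 0.27 j4 2.14 j6 0.46
B 20 w [ 0.447 -0.042  0.404] j2 0.25 j4 2.21 j6 0.34
B 25 w [ 0.421 -0.044  0.393] j2 0.23 j4 2.27 j6 0.21
B 30 w [ 0.396 -0.045  0.38 ] j2 0.22 j4 2.32 j6 0.07
B 35 w [ 0.372 -0.046  0.365] j2 0.22 j4 2.38 j6 -0.07
B 45 w [ 0.329 -0.048  0.328] j2 0.26 j4 2.48 j6 -0.39
B 60 w [ 0.277 -0.05   0.262] j2 0.43 j4 2.60 j6 -0.94
B 75 w [ 0.245 -0.051  0.184] j2 0.73 j4 2.64 j6 -1.53
low 15 w [ 0.473 -0.041  0.344] j2 0.40 j4 2.18 j6 0.31
low 20 w [ 0.447 -0.042  0.336] j2 0.38 j4 2.24 j6 0.17
low 25 w [ 0.421 -0.044  0.325] j2 0.37 j4 2.30 j6 0.03
low 30 w [ 0.396 -0.045  0.312] j2 0.38 j4 2.35 j6 -0.11
low 35 w [ 0.372 -0.046  0.297] j2 0.39 j4 2.40 j6 -0.27
low 45 w [ 0.329 -0.048  0.26 ] j2 0.46 j4 2.50 j6 -0.60
low 60 w [ 0.277 -0.05   0.194] j2 0.67 j4 2.58 j6 -1.16
low 75 w [ 0.245 -0.051  0.116] j2 0.96 j4 2.58 j6 -1.71
under 15 w [ 0.536 -0.039  0.347] j2 0.47 j4 2.04 j6 0.37
under 20 w [ 0.509 -0.04   0.339] j2 0.45 j4 2.10 j6 0.24
under 25 w [ 0.483 -0.041  0.328] j2 0.44 j4 2.16 j6 0.10
under 30 w [ 0.459 -0.042  0.315] j2 0.44 j4 2.22 j6 -0.04
under 35 w [ 0.435 -0.043  0.3  ] j2 0.44 j4 2.27 j6 -0.19
under 45 w [ 0.392 -0.045  0.263] j2 0.49 j4 2.37 j6 -0.50
under 60 w [ 0.34  -0.047  0.197] j2 0.65 j4 2.46 j6 -1.02
under 75 w [ 0.308 -0.049  0.119] j2 0.89 j4 2.47 j6 -1.53
up 15 w [ 0.536 -0.039  0.427] j2 0.34 j4 2.00 j6 0.54
up 20 w [ 0.509 -0.04   0.419] j2 0.32 j4 2.06 j6 0.41
up 25 w [ 0.483 -0.041  0.408] j2 0.30 j4 2.13 j6 0.28
up 30 w [ 0.459 -0.042  0.395] j2 0.28 j4 2.19 j6 0.15
up 35 w [ 0.435 -0.043  0.38 ] j2 0.28 j4 2.24 j6 0.01
up 45 w [ 0.392 -0.045  0.343] j2 0.30 j4 2.35 j6 -0.29
up 60 w [ 0.34  -0.047  0.277] j2 0.42 j4 2.47 j6 -0.80
up 75 w [ 0.308 -0.049  0.199] j2 0.65 j4 2.52 j6 -1.34
```

Run:
```python
from h import *
B=tcp(-.085,-.065,.10,20); rows(*B,5); print(); C=tcp(-.08,-.065,.026,19); rows(*C,4,*B);print(); rows(*tcp(-.03,-.065,.026,19),3,*C)
```

```text
[0.0016, 0.0016, 0.0172, -0.0047, -0.0474, 0.0015]
[0.0024, 0.0015, 0.0171, -0.0047, -0.0474, 0.0015]
[0.0032, 0.0014, 0.017, -0.0047, -0.0474, 0.0015]
[0.004, 0.0013, 0.0168, -0.0047, -0.0474, 0.0015]
[0.0048, 0.0012, 0.0166, -0.0047, -0.0474, 0.0015]

[-0.0051, -0.0, 0.0178, 0.0, -0.0044, -0.0]
[-0.005, -0.0, 0.0178, 0.0, -0.0044, -0.0]
[-0.0049, -0.0, 0.0179, 0.0, -0.0044, -0.0]
[-0.0049, -0.0, 0.0179, 0.0, -0.0044, -0.0]

[0.0158, -0.0, 0.0054, 0.0, 0.0, 0.0]
[0.0158, -0.0, 0.0054, 0.0, 0.0, 0.0]
[0.0158, -0.0, 0.0054, 0.0, 0.0, 0.0]
```

Request:
step_arm(plan=[[0.002,0.002,0.017,-0.005,-0.047,0.001],[0.002,0.001,0.017,-0.005,-0.047,0.001],[0.003,0.001,0.017,-0.005,-0.047,0.001],[0.004,0.001,0.017,-0.005,-0.047,0.001],[0.005,0.001,0.017,-0.005,-0.047,0.001]])

```text
time: 5.85
eef_pos: [0.5369, -0.0303, 0.1304]
tool_rot: [[0.917, 0.057, 0.394], [0.046, -0.998, 0.037], [0.396, -0.016, -0.918]]
wrist_force: [-0.3, -0.2, 1.1]
grip_width: 0.001
grasp_force: 0.0
```

Request:
step_arm(plan=[[0,0,0,0,0,0]])

```text
time: 5.95
eef_pos: [0.5382, -0.0285, 0.1302]
tool_rot: [[0.917, 0.059, 0.394], [0.047, -0.998, 0.041], [0.396, -0.019, -0.918]]
wrist_force: [0.4, 0.7, 0.8]
grip_width: 0.005
grasp_force: 0.0
```

Run:
```python
from h import *
st(); C=tcp(-.08,-.065,.028,19); rows(*C,4)
```

```text
t 5.95 pos [ 0.5382 -0.0285  0.1302] hood [-0.1033 -0.055   0.1302] yaw 3.4 tilt 23.3 j [ 0.7   0.22 -0.81  2.26  0.44  0.35 -1.97] F [0.4 0.7 0.8] g 0.0
[-0.0046, 0.003, 0.023, -0.0058, -0.0188, 0.0019]
[-0.0041, 0.0029, 0.0231, -0.0058, -0.0188, 0.0019]
[-0.0037, 0.0027, 0.0231, -0.0058, -0.0188, 0.0019]
[-0.0032, 0.0026, 0.0232, -0.0058, -0.0188, 0.0019]
```

Request:
step_arm(plan=[[-0.005,0.003,0.023,-0.006,-0.019,0.002],[-0.004,0.003,0.023,-0.006,-0.019,0.002],[-0.004,0.003,0.023,-0.006,-0.019,0.002],[-0.003,0.003,0.023,-0.006,-0.019,0.002],[0,0,0,0,0,0]])

```text
time: 6.45
eef_pos: [0.5557, -0.04, 0.0378]
tool_rot: [[0.945, 0.041, 0.324], [0.04, -0.999, 0.012], [0.324, 0.002, -0.946]]
wrist_force: [0.3, -0.7, -0.3]
grip_width: 0.002
grasp_force: 0.0
```

Run:
```python
from h import *
st(); C=tcp(-.035,-.065,.028,19); rows(*C,3)
```

```text
t 6.45 pos [ 0.5557 -0.04    0.0378] hood [-0.0863 -0.0673  0.0378] yaw 2.4 tilt 18.9 j [ 0.4   0.4  -0.52  2.24  0.77  0.29 -2.3 ] F [ 0.3 -0.7 -0.3] g 0.0
[0.0151, -0.0008, 0.0049, 0.0008, 0.0006, -0.0006]
[0.0151, -0.0008, 0.005, 0.0008, 0.0006, -0.0006]
[0.0151, -0.0008, 0.005, 0.0008, 0.0006, -0.0006]
```

Request:
step_arm(plan=[[0.015,-0.001,0.005,0,0,0],[0.015,-0.001,0.005,0,0,0],[0.015,-0.001,0.005,0,0,0],[0.006,0,0.002,0,0,0],[0,0,0,0,0,0]])

```text
time: 6.95
eef_pos: [0.6099, -0.0353, 0.0408]
tool_rot: [[0.944, 0.04, 0.327], [0.039, -0.999, 0.011], [0.327, 0.002, -0.945]]
wrist_force: [-0.1, -0.3, -0.3]
grip_width: 0.007
grasp_force: 0.0
```

Run:
```python
from h import *
st(); s=snap('side','side2.png'); t=snap('top','top2.png')
for n in ('sash_edge','mark'): print(n,[nets.place_of(n,p)[:1] for p in (s,t)])
im=lambda p,a,b,c,d,k:cv2.resize(cv2.cvtColor(p['pixels'],cv2.COLOR_RGB2BGR)[a:b,c:d],None,fx=k,fy=k)
cv2.imwrite('pics/c2.png',np.hstack([im(s,140,320,180,360,2.2),im(t,160,340,160,340,2.2)]))
```

```text
t 6.95 pos [ 0.6099 -0.0353  0.0408] hood [-0.032  -0.065   0.0408] yaw 2.3 tilt 19.1 j [ 0.4   0.47 -0.54  2.13  0.75  0.35 -2.26] F [-0.1 -0.3 -0.3] g 0.01
sash_edge [[], [{'position': [0.6061, 0.0317, 0.0741], 'score': 0.8}]]
mark [[], [{'position': [0.6386, 0.0295, 0.0008], 'score': 0.64}]]
```

View pics/c2.png

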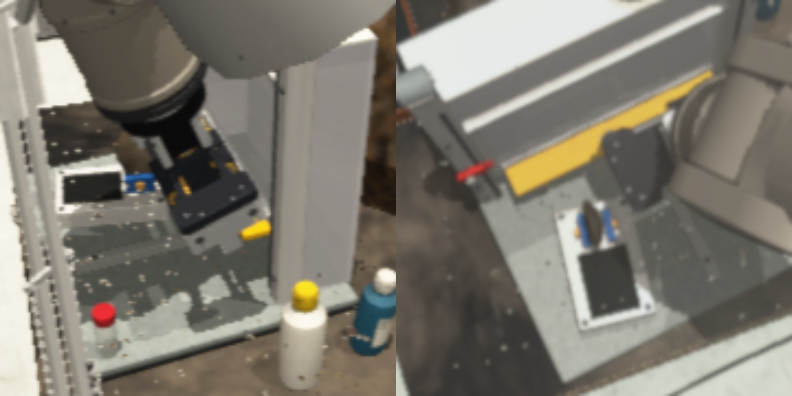

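The left crop shows the closed fingers at the lip's right part, with the lip end at (255,230). The right crop shows the lip running (515,185)–(710,75) and the red mark at (475,170), with the carrier untouched. I'll move forward a little and then up.

Request:
step_arm(plan=[[0.005,0,0.002,0,0,0],[0.003,0,-0.009,0,0,0],[0.003,0,-0.009,0,0,0],[0.003,0,-0.009,0,0,0],[0,0,0,0,0,0]])

```text
time: 7.75
eef_pos: [0.6108, -0.0358, 0.0663]
tool_rot: [[0.947, 0.039, 0.319], [0.039, -0.999, 0.008], [0.319, 0.005, -0.948]]
wrist_force: [-27.5, 1.6, 3.7]
grip_width: 0.005
grasp_force: 12.1
```

Run:
```python
from h import *
st(); t=snap('top'); print([(a['position'],a['score']) for a in nets.place_of('sash_edge',t)])
```

```text
t 7.75 pos [ 0.6108 -0.0358  0.0663] hood [-0.0311 -0.0655  0.0663] yaw 2.3 tilt 18.6 j [ 0.46  0.44 -0.61  2.1   0.68  0.42 -2.19] F [-27.5   1.6   3.7] g 0.01
[([0.6051, 0.0318, 0.101], 0.66)]
```

Request:
step_arm(plan=[[-0.001,0,-0.001,0,0,0],[0.003,0,-0.009,0,0,0],[0.003,0,-0.009,0,0,0],[0.003,0,-0.009,0,0,0],[0,0,0,0,0,0]])

```text
time: 8.35
eef_pos: [0.6106, -0.0358, 0.0962]
tool_rot: [[0.946, 0.039, 0.322], [0.039, -0.999, 0.009], [0.322, 0.004, -0.947]]
wrist_force: [-20.5, 0.1, 4.1]
grip_width: 0.005
grasp_force: 8.9
```

Run:
```python
from h import *
st(); t=snap('top'); s=snap('side')
for n in ('sash_edge','mark'):print(n,[(np.round(a['position'],4),round(a['score'],2)) for p in(s,t) for a in nets.place_of(n,p)])
```

```text
t 8.35 pos [ 0.6106 -0.0358  0.0962] hood [-0.0312 -0.0655  0.0962] yaw 2.3 tilt 18.8 j [ 0.52  0.4  -0.68  2.09  0.6   0.47 -2.11] F [-20.5   0.1   4.1] g 0.0
sash_edge [(array([0.6061, 0.0295, 0.1302]), 0.58), (array([ 0.6948, -0.1616,  0.0021]), 0.55)]
mark [(array([0.52  , 0.0885, 0.0137]), 0.65), (array([0.623 , 0.1585, 0.1505]), 0.42)]
```

Request:
step_arm(plan=[[0.002,0,-0.008,0,0,0],[0.002,0,-0.007,0,0,0],[0,0,0,0,0,0],[-0.02,0,-0.007,0,0,0],[-0.04,0,-0.014,0,0,0]])

```text
time: 9.15
eef_pos: [0.5506, -0.037, 0.1133]
tool_rot: [[0.944, 0.04, 0.329], [0.039, -0.999, 0.012], [0.329, 0.001, -0.944]]
wrist_force: [-0.0, -0.3, 0.8]
grip_width: 0.004
grasp_force: 0.0
```

Run:
```python
from h import *
st(); W=[];E=[];M=[]
for i in range(2):
  t=snap('top','top3.png'); s=snap('side')
  for n in ('sash_edge','mark'):print(n,[(np.round(a['position'],4),round(a['score'],2)) for p in(s,t) for a in nets.place_of(n,p)])
o=arm.get_obs(); w=snap('wrist','w3.png')
im=cv2.cvtColor(t['pixels'],cv2.COLOR_RGB2BGR)[150:270,150:330]; cv2.imwrite('pics/t3.png',cv2.resize(im,None,fx=4.4,fy=4.4,interpolation=cv2.INTER_CUBIC))
```

```text
t 9.15 pos [ 0.5506 -0.037   0.1133] hood [-0.0913 -0.0641  0.1133] yaw 2.3 tilt 19.2 j [ 0.62  0.29 -0.75  2.2   0.51  0.44 -2.04] F [-0.  -0.3  0.8] g 0.0
sash_edge [(array([0.574 , 0.0412, 0.0112]), 0.65), (array([0.6104, 0.0312, 0.1459]), 0.59), (array([0.6061, 0.0298, 0.1456]), 0.91)]
mark [(array([0.6244, 0.1537, 0.1544]), 0.46), (array([0.6259, 0.1537, 0.147 ]), 0.45)]
sash_edge [(array([0.6085, 0.0331, 0.1449]), 0.7), (array([ 0.4757, -0.1087,  0.0118]), 0.67), (array([0.6048, 0.0326, 0.1462]), 0.75), (array([0.6235, 0.1548, 0.1513]), 0.19)]
mark [(array([0.6213, 0.1543, 0.1563]), 0.43), (array([0.6259, 0.1563, 0.1518]), 0.63), (array([0.6084, 0.0308, 0.1432]), 0.15)]
```

View pics/t3.png

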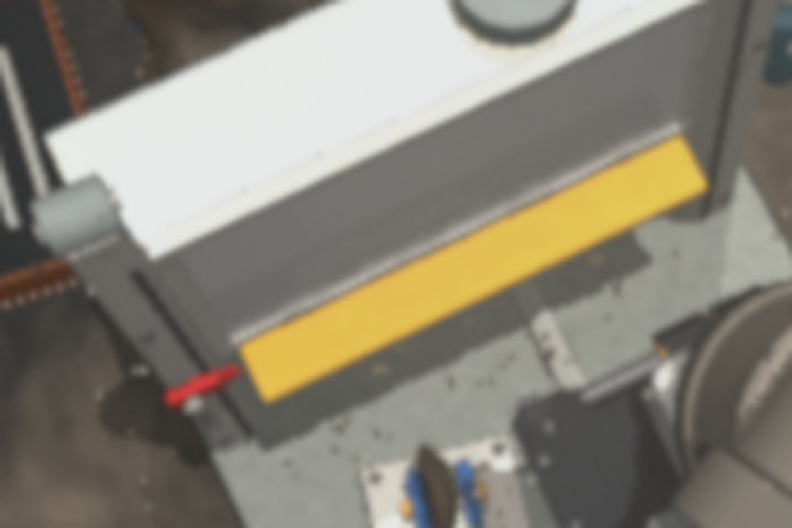

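The crop shows the lip raised and level, running (240,350)–(705,185), with the red clip at (168–240, 370–400). The networks put the lip at about 0.146 m and the mark at about 0.152 m. The wrist camera is close enough to check this more exactly.

```bash
cat >> h.py <<'E'
def wcap(f=None):
    o=arm.get_obs(); p=snap('wrist',f); T=np.array(p['tool_from_camera']); R=np.array(o['tool_rot'])
    p['position']=R@T[:3,3]+o['eef_pos']; p['orientation']=R@T[:3,:3]; return p
E
python3 - <<'E'
from h import *
w=wcap('w3.png'); T=np.array(w['tool_from_camera']); print(T.round(3), w['K'][0][0],w['position'],np.array(w['orientation'])[:,2])
for n,P in dict(mark=hood(-.01,.125,.152),lipL=hood(-.03,.103,.146),lipR=hood(-.03,-.103,.146)).items(): print(n,proj(w,P))
for n in ('sash_edge','mark'):print(n,[(np.round(a['position'],4),round(a['score'],2)) for a in nets.place_of(n,w)])
E
```

```text
[[ 0.    -0.964 -0.265  0.076]
 [ 1.     0.    -0.    -0.001]
 [ 0.    -0.265  0.964 -0.169]
 [ 0.     0.     0.     1.   ]] 303.57520001464707 [ 0.56644624 -0.03529529  0.29715253] [ 6.50908467e-02 -1.82222660e-04 -9.97879326e-01]
mark [-111.40791836   98.300037  ]
lipL [-55.77418552 141.95645452]
lipR [351.89411336 140.92000471]
sash_edge [(array([0.6062, 0.0305, 0.1419]), 0.98)]
mark []
```

View pics/w3.png

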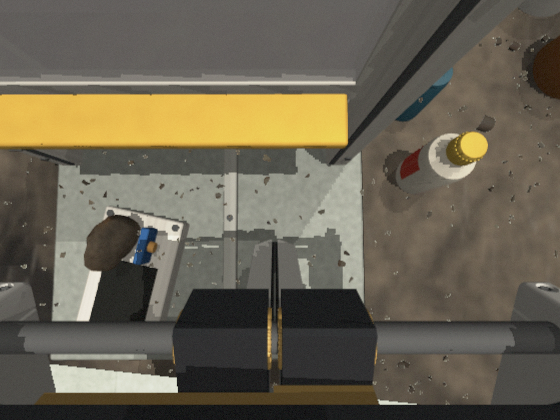

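The wrist view looks nearly straight down: the lip is at rows 95–148, the carrier at the lower left and the mark is out of view. I'll back off to the left to get the lip's left end and the mark in one view.

Run:
```python
from h import *
st(); rows(hood(-.20,.08,.22),Rt(2.5,26),5)
```

```text
t 9.95 pos [ 0.5495 -0.0377  0.113 ] hood [-0.0924 -0.0647  0.113 ] yaw 2.3 tilt 19.1 j [ 0.62  0.29 -0.75  2.2   0.51  0.44 -2.05] F [ 0.2 -1.2  0.5] g 0.0
[-0.0134, -0.0288, -0.0274, 0.0008, 0.0241, -0.0005]
[-0.0127, -0.0288, -0.0277, 0.0008, 0.0241, -0.0005]
[-0.012, -0.0289, -0.0279, 0.0008, 0.0241, -0.0005]
[-0.0114, -0.0289, -0.0282, 0.0008, 0.0241, -0.0005]
[-0.0107, -0.0289, -0.0284, 0.0008, 0.0241, -0.0005]
```

Request:
step_arm(plan=[[-0.013,-0.02,-0.03,0.001,0.024,0],[-0.013,-0.029,-0.028,0.001,0.024,0],[-0.012,-0.029,-0.028,0.001,0.024,0],[-0.011,-0.029,-0.028,0.001,0.024,0],[-0.011,-0.029,-0.028,0.001,0.024,0]])

```text
time: 10.45
eef_pos: [0.4347, 0.095, 0.2231]
tool_rot: [[0.898, 0.041, 0.439], [0.036, -0.999, 0.02], [0.439, -0.002, -0.898]]
wrist_force: [1.2, -0.5, 0.0]
grip_width: 0.007
grasp_force: 0.0
```

Request:
step_arm(plan=[[0,0,0,0,0,0],[0,0,0,0,0,0]])

```text
time: 10.65
eef_pos: [0.4357, 0.0939, 0.2234]
tool_rot: [[0.897, 0.043, 0.44], [0.039, -0.999, 0.018], [0.441, 0.001, -0.898]]
wrist_force: [-0.2, -0.3, 0.6]
grip_width: 0.005
grasp_force: 0.0
```

Run:
```python
from h import *
st(); w=wcap('w4.png'); print(w['position'])
for n in ('sash_edge','mark'):print(n,[(np.round(a['position'],4),round(a['score'],2)) for a in nets.place_of(n,w)])
for z in (.140,.146,.152,.158): print(z,'lip front corner L',proj(w,hood(-.03,.103,z)).round(1),'mark',proj(w,hood(-.01,.125,z)).round(1))
h=cv2.cvtColor(w['pixels'],cv2.COLOR_RGB2HSV); m=cv2.inRange(h,(0,150,90),(6,255,255))|cv2.inRange(h,(174,150,90),(180,255,255)); k,l,stt,c=cv2.connectedComponentsWithStats(m); print([(stt[i],c[i]) for i in range(1,k) if stt[i,4]>40])
im=cv2.cvtColor(w['pixels'],cv2.COLOR_RGB2BGR); u,v=proj(w,hood(-.02,.11,.15)).astype(int); u=max(u,100);v=max(v,60)
print('crop origin',u-100,v-60); cv2.imwrite('pics/w4c.png',cv2.resize(im[v-60:v+60,u-100:u+60],None,fx=5,fy=5,interpolation=cv2.INTER_CUBIC))
```

```text
t 10.65 pos [0.4357 0.0939 0.2234] hood [-0.2003  0.0718  0.2234] yaw 2.4 tilt 26.1 j [ 0.62 -0.25 -0.95  2.35 -0.14  0.5  -1.78] F [-0.2 -0.3  0.6] g 0.01
[0.42987541 0.09498186 0.40836645]
sash_edge [(array([0.6072, 0.0301, 0.1414]), 0.82)]
mark [(array([0.6258, 0.16  , 0.1457]), 0.57)]
0.14 lip front corner L [243.2  85.3] mark [221.3  67. ]
0.146 lip front corner L [242.6  81.6] mark [220.3  62.9]
0.152 lip front corner L [241.9  77.7] mark [219.2  58.7]
0.158 lip front corner L [241.3  73.6] mark [218.1  54.3]
[(array([201,  57,  36,  15, 348], dtype=int32), array([218.67241379,  63.47126437])), (array([443, 228,  18,  17, 228], dtype=int32), array([451.22368421, 236.39035088]))]
crop origin 135 9
```

View pics/w4c.png

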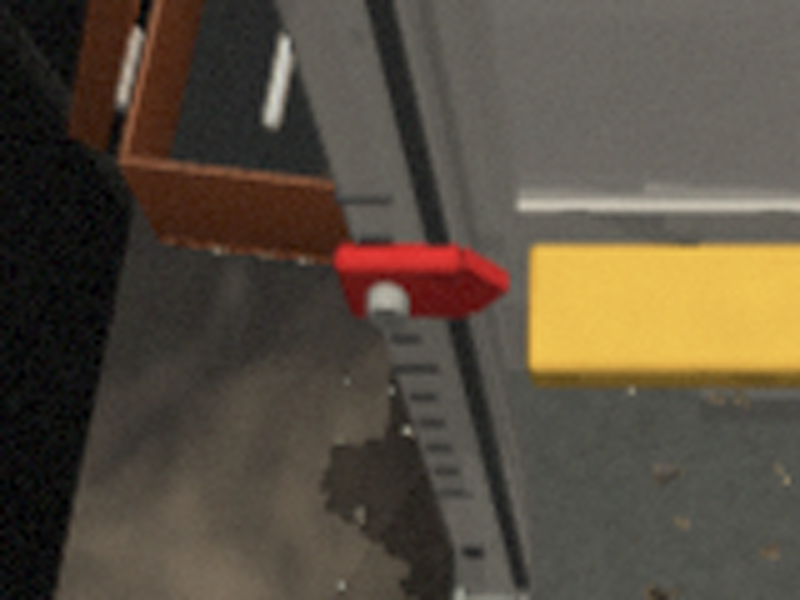

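The crop shows the red clip's front face at crop rows 272–318, with its pointer tip at (508,287). The lip's top face spans rows 245–373 and its front face about 373–387, so the lip is still below the pointer. I'll read the pixel profiles for numbers.

Run:
```python
from h import *
w=wcap(); im=w['pixels'].astype(int)
print('lip col 243-260'); 
for v in range(54,94): print(v, im[v,244:262].mean(0).round().astype(int), 'clip', im[v,216:224].mean(0).round().astype(int),'tip',im[v,232:237].mean(0).round().astype(int))
for z in(.14,.15): print(z,'lipfront',proj(w,hood(-.03,.095,z)).round(1),'lipback',proj(w,hood(-.0,.095,z)).round(1),'markfront',proj(w,hood(-.016,.125,z)).round(1),'face',proj(w,hood(-.01,.125,z)).round(1), 'deckfront',proj(w,hood(-.19,.1,.012)).round(1))
```

```text
lip col 243-260
54 [98 94 88] clip [62 61 57] tip [97 94 87]
55 [153 128  83] clip [100  55  52] tip [98 95 87]
56 [222 177  79] clip [177  47  44] tip [96 94 86]
57 [235 192  83] clip [218  54  50] tip [95 93 85]
58 [235 192  82] clip [218  55  52] tip [98 94 86]
59 [235 192  83] clip [205  51  47] tip [110  89  82]
60 [236 192  83] clip [178  43  40] tip [132  76  71]
61 [236 192  83] clip [129  32  28] tip [152  63  59]
62 [235 193  82] clip [93 22 20] tip [159  58  54]
63 [236 193  83] clip [95 21 19] tip [147  55  52]
64 [236 193  83] clip [99 25 22] tip [118  51  48]
65 [236 192  82] clip [97 21 20] tip [98 57 54]
66 [236 192  82] clip [95 23 20] tip [98 72 68]
67 [236 193  84] clip [93 20 19] tip [96 85 80]
68 [235 193  83] clip [92 22 18] tip [90 88 82]
69 [235 192  83] clip [90 19 18] tip [91 88 83]
70 [235 193  83] clip [87 53 49] tip [89 86 82]
71 [235 192  83] clip [83 80 74] tip [91 87 83]
72 [235 193  83] clip [85 82 76] tip [90 87 82]
73 [235 193  83] clip [84 82 76] tip [89 87 80]
74 [235 192  82] clip [81 80 74] tip [90 87 81]
75 [235 192  82] clip [80 78 72] tip [90
[... 375 characters left out ...]
] tip [82 80 75]
84 [95 81 54] clip [89 87 80] tip [86 83 77]
85 [82 82 76] clip [81 79 73] tip [87 85 78]
86 [79 80 73] clip [64 62 59] tip [86 82 77]
87 [78 79 73] clip [75 73 68] tip [85 83 77]
88 [79 79 73] clip [88 86 79] tip [86 83 78]
89 [78 79 72] clip [89 86 80] tip [86 83 78]
90 [78 79 73] clip [84 80 74] tip [84 82 75]
91 [78 80 73] clip [64 63 59] tip [83 80 73]
92 [78 79 72] clip [66 64 60] tip [82 81 75]
93 [78 79 72] clip [86 82 76] tip [78 76 71]
0.14 lipfront [250.6  83.5] lipback [250.9  56. ] markfront [220.1  70.6] face [220.3  65.2] deckfront [253.1 255.4]
0.15 lipfront [249.7  77.1] lipback [250.1  48.8] markfront [218.2  63.9] face [218.4  58.2] deckfront [253.1 255.4]
```

Top-down foreshortening leaves the gap at about 6–10 mm. A half turn of the gripper puts the camera on the other side, looking forward and nearly level, which will settle it.

Request:
step_arm(plan=[[0,0,0,0,0,-0.15],[0,0,0,0,0,-0.15],[0,0,0,0,0,-0.15],[0,0,0,0,0,-0.15],[0,0,0,0,0,-0.15]])

```text
time: 11.35
eef_pos: [0.4356, 0.0934, 0.2212]
tool_rot: [[0.626, 0.647, 0.435], [0.711, -0.702, 0.02], [0.319, 0.297, -0.9]]
wrist_force: [1.1, 0.7, -0.0]
grip_width: 0.007
grasp_force: 0.0
```

Request:
step_arm(plan=[[0,0,0,0,0,-0.15],[0,0,0,0,0,-0.15],[0,0,0,0,0,-0.15],[0,0,0,0,0,-0.15],[0,0,0,0,0,-0.15]])

```text
time: 11.85
eef_pos: [0.4356, 0.0934, 0.221]
tool_rot: [[0.017, 0.9, 0.435], [0.999, -0.029, 0.02], [0.03, 0.434, -0.9]]
wrist_force: [-0.1, 1.0, -1.0]
grip_width: 0.004
grasp_force: 0.0
```

Request:
step_arm(plan=[[0,0,0,0,0,-0.15],[0,0,0,0,0,-0.15],[0,0,0,0,0,-0.15],[0,0,0,0,0,-0.15],[0,0,0,0,0,-0.15]])

```text
time: 12.35
eef_pos: [0.4356, 0.0934, 0.2209]
tool_rot: [[-0.601, 0.671, 0.435], [0.751, 0.66, 0.019], [-0.274, 0.338, -0.9]]
wrist_force: [0.6, 0.7, -0.5]
grip_width: 0.002
grasp_force: 0.0
```

Request:
step_arm(plan=[[0,0,0,0,0,-0.15],[0,0,0,0,0,-0.15],[0,0,0,0,0,-0.15],[0,0,0,0,0,-0.15],[0,0,0,0,0,-0.15]])

```text
time: 12.85
eef_pos: [0.4356, 0.0933, 0.2209]
tool_rot: [[-0.897, 0.081, 0.435], [0.099, 0.995, 0.019], [-0.431, 0.06, -0.9]]
wrist_force: [-0.7, -0.7, -1.0]
grip_width: 0.009
grasp_force: 0.0
```

```bash
cat >> h.py <<'E'
FL=np.diag([-1.,-1,1])
E
python3 - <<'E'
from h import *
st(); rows(hood(-.24,.09,.15),Rt(2.5,27)@FL,4)
E
```

```text
t 12.85 pos [0.4356 0.0933 0.2209] hood [-0.2005  0.0711  0.2209] yaw 175.3 tilt 25.8 j [-0.1  -0.19 -0.36  2.38  0.22  0.54  0.84] F [-0.7 -0.7 -1. ] g 0.01
[0.0171, 0.0024, 0.0117, -0.0004, -0.0052, -0.0346]
[0.0171, 0.003, 0.0116, -0.0004, -0.0052, -0.0346]
[0.017, 0.0036, 0.0115, -0.0004, -0.0052, -0.0346]
[0.0169, 0.0041, 0.0114, -0.0004, -0.0052, -0.0346]
```

Request:
step_arm(plan=[[0.017,0.002,0.012,0,-0.005,-0.035],[0.017,0.003,0.012,0,-0.005,-0.035],[0.017,0.004,0.011,0,-0.005,-0.035],[0.017,0.004,0.011,0,-0.005,-0.035],[0,0,0,0,0,0]])

```text
time: 13.35
eef_pos: [0.4107, 0.1034, 0.1836]
tool_rot: [[-0.894, 0.01, 0.448], [0.024, 0.999, 0.024], [-0.448, 0.032, -0.894]]
wrist_force: [0.1, -0.7, 0.7]
grip_width: 0.005
grasp_force: 0.0
```

Run:
```python
from h import *
st(); w=wcap(); print(w['position'],np.array(w['orientation'])[:,2].round(3))
for n in ('sash_edge','mark'):print(n,[(np.round(a['position'],4),round(a['score'],2)) for a in nets.place_of(n,w)])
for z in (.14,.15): print(z,'lipfront',proj(w,hood(-.03,.095,z)).round(1),'markfront',proj(w,hood(-.016,.125,z)).round(1))
u,v=proj(w,hood(-.02,.11,.15)).astype(int); print(u,v)
im=cv2.cvtColor(w['pixels'],cv2.COLOR_RGB2BGR); a,b=max(v-50,0),max(u-70,0); print('crop',b,a); cv2.imwrite('pics/w5c.png',cv2.resize(im[a:a+100,b:b+140],None,fx=5.5,fy=5.5,interpolation=cv2.INTER_CUBIC))
cv2.imwrite('pics/w5.png',im)
```

```text
t 13.35 pos [0.4107 0.1034 0.1836] hood [-0.2249  0.0823  0.1836] yaw 179.4 tilt 26.7 j [ 0.2  -0.18 -0.69  2.46  0.21  0.41  0.87] F [ 0.1 -0.7  0.7] g 0.01
[0.26527839 0.10216869 0.29935065] [ 0.669  0.017 -0.743]
sash_edge []
mark []
0.14 lipfront [292.4 338.3] markfront [318.2 342.4]
0.15 lipfront [293.1 347.1] markfront [319.4 351. ]
306 350
crop 236 300
```

View pics/w5c.png

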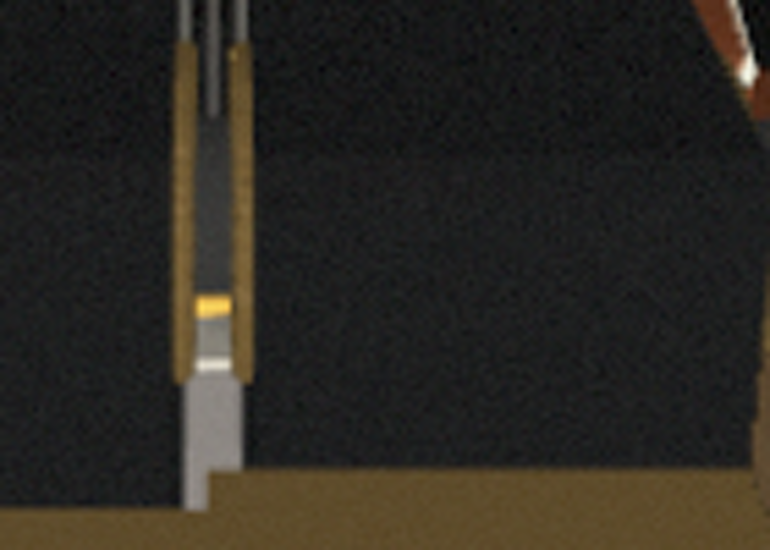

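The flipped wrist view is blocked: the gripper covers the region of interest at crop (236–376, 300–400). I'll average the networks over repeated fixed-camera shots and read the side camera's colour edges instead.

Run:
```python
from h import *
D={}
for i in range(7):
  for c in('side','top'):
    p=snap(c)
    for n,q in(('sash_edge',hood(-.03,0,.146)),('mark',hood(-.01,.125,.15))):
      for a in nets.place_of(n,p):
        if np.linalg.norm(a['position']-q)<.03: D.setdefault((n,c),[]).append(a['position'])
    if i==0 and c=='side':
      h=cv2.cvtColor(p['pixels'],cv2.COLOR_RGB2HSV); m=cv2.inRange(h,(0,130,70),(7,255,255))|cv2.inRange(h,(173,130,70),(180,255,255)); m[:,:230]=0; m[:,300:]=0; m[:130]=0;m[200:]=0
      v=np.argwhere(m); print('red px',len(v), v.min(0) if len(v) else '', v.max(0) if len(v) else '',v.mean(0))
      for z in(.14,.15,.16): print(z,proj(p,hood(-.016,.125,z)).round(1),proj(p,hood(-.016,.103,z)).round(1),'lipL',proj(p,hood(-.03,.103,z)).round(1))
for k,v in D.items(): print(k,len(v),np.mean(v,0).round(4),np.std(v,0).round(4))
st()
```

```text
red px 21 [153 257] [161 263] [158.14285714 260.42857143]
0.14 [259.8 160.4] [263.  165.2] lipL [256.9 166.4]
0.15 [259.6 156.5] [262.8 161.3] lipL [256.8 162.5]
0.16 [259.5 152.6] [262.7 157.3] lipL [256.6 158.5]
('sash_edge', 'side') 5 [0.6107 0.033  0.1453] [0.0012 0.0012 0.001 ]
('mark', 'side') 7 [0.6211 0.1547 0.1541] [0.001  0.0011 0.0009]
('sash_edge', 'top') 6 [0.6069 0.0312 0.1439] [0.0016 0.0012 0.0012]
('mark', 'top') 7 [0.6241 0.156  0.1502] [0.001  0.0018 0.0016]
t 15.6 pos [0.4107 0.1049 0.1849] hood [-0.2248  0.0838  0.1849] yaw 179.6 tilt 26.8 j [ 0.19 -0.18 -0.69  2.46  0.21  0.41  0.87] F [-0.2  0.6 -0.2] g 0.01
```

Run:
```python
from h import *
A=(hood(-.095,-.065,.105),Rt(2.5,19)@FL); rows(*A,5); print(); rows(hood(-.034,-.065,.105),A[1],3,*A); print((A[1].T@[0,0,1]).round(3))
```

```text
[-0.0177, -0.0289, 0.0258, 0.0021, 0.0273, -0.0119]
[-0.0181, -0.0291, 0.0254, 0.0021, 0.0273, -0.0119]
[-0.0184, -0.0292, 0.0249, 0.0021, 0.0273, -0.0119]
[-0.0187, -0.0294, 0.0245, 0.0021, 0.0273, -0.0119]
[-0.0191, -0.0296, 0.024, 0.0021, 0.0273, -0.0119]

[-0.0192, 0.0, 0.0066, 0.0, 0.0, 0.0]
[-0.0192, 0.0, 0.0066, 0.0, 0.0, 0.0]
[-0.0192, 0.0, 0.0066, 0.0, 0.0, 0.0]
[-0.326  0.    -0.946]
```

Request:
step_arm(plan=[[-0.018,-0.029,0.026,0.002,0.027,-0.012],[-0.018,-0.029,0.025,0.002,0.027,-0.012],[-0.018,-0.029,0.025,0.002,0.027,-0.012],[-0.019,-0.029,0.025,0.002,0.027,-0.012],[-0.019,-0.03,0.024,0.002,0.027,-0.012]])

```text
time: 16.1
eef_pos: [0.5482, -0.0391, 0.1036]
tool_rot: [[-0.945, -0.045, 0.325], [-0.043, 0.999, 0.014], [-0.326, -0.0, -0.945]]
wrist_force: [1.1, 1.3, 0.8]
grip_width: 0.006
grasp_force: 0.0
```

Request:
step_arm(plan=[[0,0,0,0,0,0],[0,0,0,0,0,0]])

```text
time: 16.3
eef_pos: [0.547, -0.0381, 0.1037]
tool_rot: [[-0.945, -0.043, 0.325], [-0.04, 0.999, 0.015], [-0.325, 0.001, -0.946]]
wrist_force: [0.4, 0.4, 0.6]
grip_width: 0.006
grasp_force: 0.0
```

Run:
```python
from h import *
st(); rows(hood(-.034,-.065,.10),Rt(2.5,19)@FL,4)
```

```text
t 16.3 pos [ 0.547  -0.0381  0.1037] hood [-0.0949 -0.0651  0.1037] yaw -177.5 tilt 19.0 j [ 0.37  0.25 -0.47  2.22  0.33  0.38  1.26] F [0.4 0.4 0.6] g 0.01
[-0.0141, 0.0, 0.0058, 0.0002, -0.0001, -0.0002]
[-0.0141, 0.0, 0.0058, 0.0002, -0.0001, -0.0002]
[-0.0141, 0.0, 0.0058, 0.0002, -0.0001, -0.0002]
[-0.0141, 0.0, 0.0058, 0.0002, -0.0001, -0.0002]
```

Request:
step_arm(plan=[[-0.014,0,0.006,0,0,0],[-0.014,0,0.006,0,0,0],[-0.014,0,0.006,0,0,0],[-0.014,0,0.006,0,0,0],[-0.003,0,0.001,0,0,0]])

```text
time: 16.8
eef_pos: [0.6132, -0.0338, 0.101]
tool_rot: [[-0.943, -0.046, 0.328], [-0.043, 0.999, 0.015], [-0.329, 0.0, -0.944]]
wrist_force: [0.4, 0.2, 0.1]
grip_width: 0.007
grasp_force: 0.0
```

Request:
step_arm(plan=[[-0.002,0,-0.006,0,0,0],[-0.002,0,-0.006,0,0,0],[0,0,0,0,0,0]])

```text
time: 17.1
eef_pos: [0.6103, -0.0349, 0.1139]
tool_rot: [[-0.944, -0.044, 0.327], [-0.042, 0.999, 0.014], [-0.327, -0.0, -0.945]]
wrist_force: [-3.9, 0.0, 1.2]
grip_width: 0.002
grasp_force: 1.5
```

```bash
cat > meas.py <<'E'
from h import *
D={}
for i in range(3):
  for c in('side','top'):
    p=snap(c)
    for n,q in(('sash_edge',hood(-.03,0,.15)),('mark',hood(-.01,.125,.15))):
      for a in nets.place_of(n,p):
        if np.linalg.norm(a['position']-q)<.03: D.setdefault((n,c),[]).append(a['position'])
for k,v in D.items(): print(k,len(v),np.mean(v,0).round(4))
st()
E
python3 meas.py
```

```text
('sash_edge', 'top') 3 [0.607  0.0308 0.1463]
('mark', 'top') 2 [0.6229 0.1551 0.1528]
t 18.0 pos [ 0.6107 -0.0352  0.1128] hood [-0.0312 -0.0649  0.1128] yaw -177.5 tilt 19.1 j [ 0.34  0.33 -0.45  2.09  0.35  0.44  1.25] F [-5.8 -0.5  2.1] g 0.0
```

Request:
step_arm(plan=[[-0.002,0,-0.003,0,0,0],[-0.002,0,-0.004,0,0,0],[0,0,0,0,0,0]])

```text
time: 18.3
eef_pos: [0.6108, -0.0352, 0.1201]
tool_rot: [[-0.945, -0.044, 0.323], [-0.042, 0.999, 0.014], [-0.324, -0.0, -0.946]]
wrist_force: [-13.0, -0.6, 2.6]
grip_width: 0.008
grasp_force: 5.6
```

```bash
python3 meas.py
```

```text
('sash_edge', 'top') 3 [0.6071 0.0306 0.1534]
('mark', 'top') 3 [0.6221 0.1549 0.1488]
t 19.2 pos [ 0.6108 -0.0352  0.1201] hood [-0.031  -0.0649  0.1201] yaw -177.5 tilt 18.9 j [ 0.35  0.32 -0.46  2.08  0.34  0.46  1.26] F [-13.4   0.1   3.5] g 0.0
```

Request:
step_arm(plan=[[0.015,0,-0.005,0,0,0],[0.04,0,-0.013,0,0,0],[0.04,0,-0.013,0,0,0],[0.04,0,-0.013,0,0,0],[0,0,0,0,0,0]])

```text
time: 19.7
eef_pos: [0.4662, -0.0421, 0.1178]
tool_rot: [[-0.945, -0.044, 0.325], [-0.042, 0.999, 0.012], [-0.325, -0.002, -0.946]]
wrist_force: [-0.1, -0.7, -0.9]
grip_width: 0.003
grasp_force: 0.0
```

```bash
sed -i 's/range(3)/range(6)/' meas.py; python3 meas.py
```

```text
('sash_edge', 'side') 5 [0.6088 0.0331 0.1539]
('mark', 'side') 6 [0.6217 0.1539 0.1531]
('sash_edge', 'top') 6 [0.6074 0.0319 0.1552]
('mark', 'top') 6 [0.6242 0.1552 0.1504]
t 21.5 pos [ 0.4706 -0.0412  0.1183] hood [-0.1714 -0.0648  0.1183] yaw -177.5 tilt 19.1 j [ 0.49  0.11 -0.56  2.36  0.17  0.36  1.41] F [-0.2  0.2 -0.9] g 0.01
```

The lip and pointer now agree: side camera 0.154 against 0.153. Next is the carrier. I'll go over it to its left side.

Run:
```python
from h import *
R=Rt(2.5,17)@FL
A=(hood(-.17,.125,.145),R); rows(*A,5); print(); B=tcp(-.13,.125,.021,17); rows(B[0],R,4,*A); print((R.T@[0,0,1]).round(3))
t=snap('top')
for n in('carrier','carrier_corner','stop_corner','vial_red'): print(n,[(inv(a['position']).round(4),round(a['score'],2)) for a in nets.place_of(n,t)[:1]])
```

```text
[-0.002, 0.038, -0.0049, 0.0, 0.0073, 0.0001]
[-0.002, 0.038, -0.005, 0.0, 0.0073, 0.0001]
[-0.002, 0.038, -0.005, 0.0, 0.0073, 0.0001]
[-0.0019, 0.038, -0.005, 0.0, 0.0073, 0.0001]
[-0.0019, 0.038, -0.005, 0.0, 0.0073, 0.0001]

[-0.0005, 0.0, 0.0298, 0.0, 0.0, 0.0]
[-0.0005, 0.0, 0.0298, 0.0, 0.0, 0.0]
[-0.0005, 0.0, 0.0298, 0.0, 0.0, 0.0]
[-0.0005, 0.0, 0.0298, 0.0, 0.0, 0.0]
[-0.292  0.    -0.956]
carrier [(array([-0.1137,  0.0613,  0.0137]), 0.79)]
carrier_corner [(array([-0.0669,  0.0147,  0.0188]), 0.7)]
stop_corner [(array([ 0.0458, -0.018 ,  0.0099]), 0.63)]
vial_red []
```

Request:
step_arm(plan=[[-0.002,0.038,-0.01,0,0.007,0],[-0.002,0.038,-0.005,0,0.007,0],[-0.002,0.038,-0.005,0,0.007,0],[-0.002,0.038,-0.005,0,0.007,0],[-0.002,0.038,0,0,0.007,0]])

```text
time: 22.25
eef_pos: [0.4637, 0.1502, 0.146]
tool_rot: [[-0.955, -0.044, 0.295], [-0.042, 0.999, 0.013], [-0.295, -0.0, -0.955]]
wrist_force: [1.1, -0.8, -0.8]
grip_width: 0.003
grasp_force: 0.0
```

Request:
step_arm(plan=[[0,0,0.03,0,0,0],[0,0,0.03,0,0,0],[0,0,0,0,0,0]])

```text
time: 22.55
eef_pos: [0.48, 0.1493, 0.0849]
tool_rot: [[-0.956, -0.045, 0.289], [-0.044, 0.999, 0.013], [-0.289, -0.001, -0.957]]
wrist_force: [-0.1, 0.6, 0.3]
grip_width: 0.005
grasp_force: 0.0
```

Run:
```python
from h import *
st(); R=Rt(2.5,17)@FL; B=tcp(-.13,.127,.021,17); rows(B[0],R,3); t=snap('top'); print(nets.place_of('carrier',t)[:1])
```

```text
t 22.55 pos [0.48   0.1493 0.0849] hood [-0.1537  0.1252  0.0849] yaw -177.4 tilt 16.8 j [ 0.02  0.26 -0.6   2.29  0.67  0.47  0.49] F [-0.1  0.6  0.3] g 0.0
[-0.0014, 0.0006, 0.019, -0.0, -0.0012, 0.0006]
[-0.0014, 0.0006, 0.019, -0.0, -0.0012, 0.0006]
[-0.0013, 0.0006, 0.019, -0.0, -0.0012, 0.0006]
[{'position': [0.5255, 0.0873, 0.0161], 'score': 0.6}]
```

Request:
step_arm(plan=[[-0.001,0.001,0.019,0,0,0],[-0.001,0.001,0.019,0,0,0],[-0.001,0,0.019,0,0,0],[0,0,0,0,0,0],[0,-0.005,0,0,0,0]])

```text
time: 23.15
eef_pos: [0.5012, 0.1478, 0.0356]
tool_rot: [[-0.955, -0.045, 0.294], [-0.043, 0.999, 0.014], [-0.295, 0.0, -0.956]]
wrist_force: [0.0, 0.8, -0.0]
grip_width: 0.006
grasp_force: 0.0
```

Request:
step_arm(plan=[[0,-0.005,0,0,0,0],[0,-0.005,0,0,0,0],[0,-0.005,0,0,0,0],[0,-0.005,0,0,0,0],[0,-0.005,0,0,0,0]])

```text
time: 23.65
eef_pos: [0.5022, 0.122, 0.0344]
tool_rot: [[-0.955, -0.044, 0.294], [-0.042, 0.999, 0.013], [-0.294, 0.0, -0.956]]
wrist_force: [-1.5, 2.7, 2.1]
grip_width: 0.001
grasp_force: 1.4
```

Request:
step_arm(plan=[[0,-0.005,0,0,0,0],[0,-0.005,0,0,0,0],[0,-0.005,0,0,0,0]])

```text
time: 23.95
eef_pos: [0.5027, 0.1069, 0.0341]
tool_rot: [[-0.955, -0.044, 0.293], [-0.042, 0.999, 0.013], [-0.293, -0.0, -0.956]]
wrist_force: [-0.5, 1.7, 1.2]
grip_width: 0.006
grasp_force: 1.5
```

```bash
cat > car.py <<'E'
from h import *
st()
for c in ('top','side','top'):
  p=snap(c)
  for n in('carrier','carrier_corner'): print(c,n,[(inv(a['position']).round(4),round(a['score'],2)) for a in nets.place_of(n,p)[:1]])
  R=nets.regions_of('carrier',p)
  if R and c=='top':
    r=cv2.minAreaRect(ray(p,np.argwhere(R[0]['pixels'])[:,::-1],.034)[:,:2].astype(np.float32)); print(inv([*r[0],0]).round(4),r[1],r[2])
E
python3 car.py
```

```text
t 23.95 pos [0.5027 0.1069 0.0341] hood [-0.1329  0.0818  0.0341] yaw -177.5 tilt 17.1 j [ 0.01  0.36 -0.48  2.31  0.88  0.35  0.38] F [-0.5  1.7  1.2] g 0.01
top carrier [(array([-0.1053,  0.0377,  0.0118]), 0.58)]
top carrier_corner [(array([-0.0493,  0.0058,  0.0165]), 0.67)]
side carrier [(array([-0.1038,  0.0404,  0.0108]), 0.83)]
side carrier_corner [(array([-0.0471,  0.0019,  0.0122]), 0.8)]
top carrier [(array([-0.1022,  0.0375,  0.0126]), 0.64)]
top carrier_corner [(array([-0.0469,  0.0057,  0.0164]), 0.9)]
[-0.0124 -0.0315  0.    ] (0.36386314034461975, 0.4052332043647766) 1.3904634714126587
```

Request:
step_arm(plan=[[0,0.006,0,0,0,0],[-0.015,0,0.005,0,0,0],[-0.015,0,0.005,0,0,0],[0,-0.006,0,0,0,0],[0,-0.005,0,0,0,0]])

```text
time: 25.05
eef_pos: [0.5345, 0.1043, 0.0335]
tool_rot: [[-0.955, -0.045, 0.294], [-0.043, 0.999, 0.014], [-0.294, 0.001, -0.956]]
wrist_force: [-0.2, 3.7, 2.7]
grip_width: 0.005
grasp_force: 1.9
```

Request:
step_arm(plan=[[0,-0.005,0,0,0,0],[0,-0.005,0,0,0,0],[0,-0.002,0,0,0,0]])

```text
time: 25.35
eef_pos: [0.5351, 0.0915, 0.0337]
tool_rot: [[-0.955, -0.044, 0.294], [-0.042, 0.999, 0.013], [-0.294, 0.0, -0.956]]
wrist_force: [3.1, 5.4, -0.7]
grip_width: 0.005
grasp_force: 2.6
```

```bash
sed -i '/R=nets/,$d' car.py; python3 car.py
```

```text
t 25.35 pos [0.5351 0.0915 0.0337] hood [-0.1012  0.065   0.0337] yaw -177.5 tilt 17.1 j [ 0.08  0.4  -0.49  2.25  0.85  0.36  0.49] F [ 3.1  5.4 -0.7] g 0.0
top carrier [(array([-0.1076,  0.0172,  0.0137]), 0.63)]
top carrier_corner [(array([-0.0497, -0.0157,  0.0166]), 0.8)]
side carrier [(array([-0.1112,  0.0223,  0.012 ]), 0.86)]
side carrier_corner [(array([-0.0502, -0.0206,  0.0127]), 0.69)]
top carrier [(array([-0.1052,  0.0173,  0.0143]), 0.7)]
top carrier_corner [(array([-0.052 , -0.0161,  0.0169]), 0.86)]
```

Request:
step_arm(plan=[[0,-0.003,0,0,0,0],[0,-0.002,0,0,0,0],[0,0,0,0,0,0]])

```text
time: 26.1
eef_pos: [0.5357, 0.09, 0.0339]
tool_rot: [[-0.954, -0.048, 0.295], [-0.045, 0.999, 0.018], [-0.295, 0.004, -0.955]]
wrist_force: [-1.4, 15.9, 1.0]
grip_width: 0.004
grasp_force: 7.9
```

```bash
python3 car.py
```

```text
t 26.1 pos [0.5357 0.09   0.0339] hood [-0.1007  0.0635  0.0339] yaw -177.2 tilt 17.2 j [ 0.09  0.4  -0.49  2.25  0.85  0.36  0.5 ] F [-1.4 15.9  1. ] g 0.0
top carrier [(array([-0.1071,  0.0207,  0.0151]), 0.63)]
top carrier_corner [(array([-0.0534, -0.0201,  0.0152]), 0.74)]
side carrier []
side carrier_corner [(array([-0.0507, -0.0216,  0.0124]), 0.64)]
top carrier [(array([-0.106 ,  0.0168,  0.014 ]), 0.72)]
top carrier_corner [(array([-0.0502, -0.0203,  0.0182]), 0.82)]
```

The carrier is flat against the fence: the corner is at y ≈ -0.020 and the 16 N push was resisted. Now I move round to its front face.

Run:
```python
from h import *
P0=hood(-.1007,.0765,.034); R0=np.array(arm.get_obs()['tool_rot'])
A=(tcp(-.185,.078,.04,9)[0],Rt(2.5,9)@FL); rows(*A,4,P0,R0); print(); B=tcp(-.187,.016,.021,9)[0]; rows(B,A[1],3,*A)
```

```text
[0.0193, 0.0005, -0.0104, 0.0012, 0.0357, 0.0009]
[0.0197, 0.0005, -0.0097, 0.0012, 0.0357, 0.0009]
[0.02, 0.0004, -0.009, 0.0012, 0.0357, 0.0009]
[0.0203, 0.0004, -0.0083, 0.0012, 0.0357, 0.0009]

[0.0016, -0.0207, 0.0062, 0.0, 0.0, 0.0]
[0.0016, -0.0207, 0.0062, 0.0, 0.0, 0.0]
[0.0016, -0.0207, 0.0062, 0.0, 0.0, 0.0]
```

Request:
step_arm(plan=[[0,0.013,0,0,0,0],[0.019,0,-0.01,0.001,0.036,0.001],[0.02,0,-0.01,0.001,0.036,0.001],[0.02,0,-0.009,0.001,0.036,0.001],[0.02,0,-0.008,0.001,0.036,0.001]])

```text
time: 27.05
eef_pos: [0.4479, 0.0958, 0.0503]
tool_rot: [[-0.988, -0.039, 0.151], [-0.039, 0.999, 0.003], [-0.151, -0.003, -0.988]]
wrist_force: [-0.1, -0.6, 0.1]
grip_width: 0.007
grasp_force: 0.0
```

Request:
step_arm(plan=[[0,0,0,0,0,0],[0,0,0,0,0,0]])

```text
time: 27.25
eef_pos: [0.4499, 0.0958, 0.0504]
tool_rot: [[-0.987, -0.039, 0.155], [-0.039, 0.999, 0.003], [-0.155, -0.003, -0.988]]
wrist_force: [1.3, -1.0, 0.5]
grip_width: 0.004
grasp_force: 0.0
```

```bash
python3 - <<'E'
from h import *
st(); rows(tcp(-.187,.016,.021,9)[0],Rt(2.5,9)@FL,4)
E
python3 car.py | grep corner
```

```text
t 27.25 pos [0.4499 0.0958 0.0504] hood [-0.1861  0.073   0.0504] yaw -177.8 tilt 8.9 j [ 0.21  0.32 -0.68  2.3   0.56  0.51  0.7 ] F [ 1.3 -1.   0.5] g 0.0
[0.0013, -0.0142, 0.0045, -0.001, -0.0004, -0.001]
[0.0013, -0.0142, 0.0045, -0.001, -0.0004, -0.001]
[0.0013, -0.0142, 0.0045, -0.001, -0.0004, -0.001]
[0.0013, -0.0142, 0.0045, -0.001, -0.0004, -0.001]
top carrier_corner [(array([-0.052 , -0.0181,  0.0169]), 0.95)]
side carrier_corner [(array([-0.0481, -0.0191,  0.0138]), 0.84)]
top carrier_corner [(array([-0.0553, -0.0199,  0.0169]), 0.87)]
```

Request:
step_arm(plan=[[0.001,-0.014,0.004,0,0,0],[0.001,-0.014,0.005,0,0,0],[0.001,-0.014,0.004,0,0,0],[0.001,-0.015,0.005,0,0,0],[0,0,0,0,0,0]])

```text
time: 28.2
eef_pos: [0.4496, 0.0363, 0.0311]
tool_rot: [[-0.988, -0.036, 0.152], [-0.037, 0.999, 0.002], [-0.152, -0.004, -0.988]]
wrist_force: [-0.7, 0.2, -0.2]
grip_width: 0.004
grasp_force: 0.0
```

Request:
step_arm(plan=[[-0.007,0,0.001,0,0,0],[-0.007,0,0.001,0,0,0],[-0.007,0,0.001,0,0,0],[-0.007,0,0.001,0,0,0],[-0.007,0,0.001,0,0,0]])

```text
time: 28.7
eef_pos: [0.4861, 0.0408, 0.0324]
tool_rot: [[-0.987, -0.04, 0.153], [-0.04, 0.999, 0.003], [-0.153, -0.003, -0.988]]
wrist_force: [-2.1, -0.6, -0.1]
grip_width: 0.002
grasp_force: 1.3
```

```bash
python3 car.py
```

```text
t 28.7 pos [0.4861 0.0408 0.0324] hood [-0.1524  0.0165  0.0324] yaw -177.7 tilt 8.8 j [ 0.31  0.39 -0.63  2.25  0.59  0.49  0.83] F [-2.1 -0.6 -0.1] g 0.0
top carrier [(array([-0.0863,  0.0192,  0.0108]), 0.81)]
top carrier_corner [(array([-0.0361, -0.0196,  0.0147]), 0.68)]
side carrier [(array([-0.0895,  0.0194,  0.0098]), 0.75)]
side carrier_corner [(array([-0.0294, -0.02  ,  0.0147]), 0.89)]
top carrier [(array([-0.0865,  0.0219,  0.0138]), 0.73)]
top carrier_corner [(array([-0.029 , -0.0186,  0.0142]), 0.72)]
```

Request:
step_arm(plan=[[-0.007,0,0.001,0,0,0],[-0.007,0,0.001,0,0,0],[-0.007,0,0.001,0,0,0],[-0.007,0,0.001,0,0,0],[-0.007,0,0.001,0,0,0]])

```text
time: 29.65
eef_pos: [0.5215, 0.0419, 0.0328]
tool_rot: [[-0.987, -0.04, 0.153], [-0.039, 0.999, 0.003], [-0.153, -0.003, -0.988]]
wrist_force: [-1.0, -0.4, -0.5]
grip_width: 0.001
grasp_force: 0.8
```

Request:
step_arm(plan=[[-0.007,0,0.001,0,0,0],[-0.007,0,0.001,0,0,0],[-0.006,0,0.001,0,0,0],[-0.006,0,0.001,0,0,0],[-0.005,0,0.001,0,0,0]])

```text
time: 30.15
eef_pos: [0.5527, 0.0432, 0.0327]
tool_rot: [[-0.987, -0.04, 0.153], [-0.04, 0.999, 0.003], [-0.153, -0.003, -0.988]]
wrist_force: [-4.1, 0.4, 2.9]
grip_width: 0.002
grasp_force: 2.2
```

```bash
python3 car.py
```

```text
t 30.15 pos [0.5527 0.0432 0.0327] hood [-0.0857  0.0159  0.0327] yaw -177.7 tilt 8.8 j [ 0.3   0.48 -0.62  2.11  0.6   0.56  0.87] F [-4.1  0.4  2.9] g 0.0
top carrier [(array([-0.0225,  0.0191,  0.0118]), 0.61)]
top carrier_corner []
side carrier [(array([-0.0243,  0.021 ,  0.0124]), 0.8)]
side carrier_corner [(array([ 0.0364, -0.0206,  0.0127]), 0.63)]
top carrier [(array([-0.0102,  0.1251,  0.1513]), 0.71)]
top carrier_corner [(array([-0.0094,  0.1224,  0.1491]), 0.45)]
```

Request:
step_arm(plan=[[-0.004,0,0.001,0,0,0],[-0.003,0,0,0,0,0],[-0.002,0,0,0,0,0],[0,0,0,0,0,0]])

```text
time: 31.0
eef_pos: [0.5608, 0.0436, 0.0328]
tool_rot: [[-0.988, -0.04, 0.152], [-0.04, 0.999, 0.003], [-0.152, -0.003, -0.988]]
wrist_force: [-4.2, 1.1, 1.8]
grip_width: 0.006
grasp_force: 2.3
```

Request:
step_arm(plan=[[-0.002,0,0.001,0,0,0],[0,0,0,0,0,0]])

```text
time: 31.2
eef_pos: [0.5613, 0.0434, 0.0317]
tool_rot: [[-0.988, -0.04, 0.149], [-0.04, 0.999, 0.002], [-0.149, -0.004, -0.989]]
wrist_force: [-15.6, 0.1, 9.3]
grip_width: 0.006
grasp_force: 7.9
```

```bash
python3 car.py
```

```text
t 31.2 pos [0.5613 0.0434 0.0317] hood [-0.0771  0.0158  0.0317] yaw -177.7 tilt 8.6 j [ 0.3   0.49 -0.61  2.09  0.6   0.57  0.87] F [-15.6   0.1   9.3] g 0.01
top carrier []
top carrier_corner []
side carrier [(array([-0.016 ,  0.0197,  0.0116]), 0.8)]
side carrier_corner [(array([ 0.0425, -0.0192,  0.0126]), 0.97)]
top carrier []
top carrier_corner []
```

Request:
step_arm(plan=[[0.01,0,-0.001,0,0,0],[0.04,0,-0.006,0,0,0],[0.04,0,-0.02,0,0,0],[0.02,0,-0.045,0,0,0],[0,0,-0.045,0,0,0]])

```text
time: 32.15
eef_pos: [0.4331, 0.039, 0.1307]
tool_rot: [[-0.988, -0.041, 0.149], [-0.041, 0.999, 0.003], [-0.149, -0.004, -0.989]]
wrist_force: [0.3, -1.2, 0.4]
grip_width: 0.004
grasp_force: 0.0
```

```bash
python3 car.py; python3 meas.py
python3 - <<'E'
from h import *
s=snap('side'); t=snap('top')
print('s',[proj(s,hood(x,y,.034)).round(0) for x,y in((-.065,-.02),(-.065,.05),(.045,-.02))],'t',[proj(t,hood(x,y,.034)).round(1) for x,y in((-.065,-.02),(-.065,.05))])
im=lambda p,a,b,c,d,k:cv2.resize(cv2.cvtColor(p['pixels'],cv2.COLOR_RGB2BGR)[a:b,c:d],None,fx=k,fy=k,interpolation=cv2.INTER_CUBIC)
cv2.imwrite('pics/fin.png',np.hstack([im(s,140,270,200,330,3.05),im(t,180,310,190,320,3.05)]))
E
```

```text
t 32.15 pos [0.4331 0.039  0.1307] hood [-0.2054  0.017   0.1307] yaw -177.6 tilt 8.6 j [ 0.55  0.13 -0.85  2.27  0.23  0.65  1.15] F [ 0.3 -1.2  0.4] g 0.0
top carrier [(array([-0.0107,  0.0196,  0.0143]), 0.78)]
top carrier_corner []
side carrier [(array([-0.0148,  0.0213,  0.0115]), 0.74)]
side carrier_corner [(array([ 0.042 , -0.0196,  0.0145]), 0.68)]
top carrier [(array([-0.1673, -0.1316,  0.0124]), 0.64)]
top carrier_corner [(array([ 0.0465, -0.1968, -0.0033]), 0.55)]
('sash_edge', 'side') 6 [0.6098 0.033  0.1535]
('mark', 'side') 6 [0.6209 0.1548 0.153 ]
('sash_edge', 'top') 5 [0.6062 0.0309 0.1537]
('mark', 'top') 6 [0.6242 0.1551 0.1514]
t 34.4 pos [0.4369 0.0389 0.1312] hood [-0.2016  0.0167  0.1312] yaw -177.7 tilt 8.8 j [ 0.55  0.14 -0.85  2.27  0.24  0.65  1.14] F [ 0.2  0.5 -0.4] g 0.01
s [array([261., 241.]), array([251., 222.]), array([309., 229.])] t [array([278.9, 239.6]), array([247.9, 254.9])]
```

View pics/fin.png

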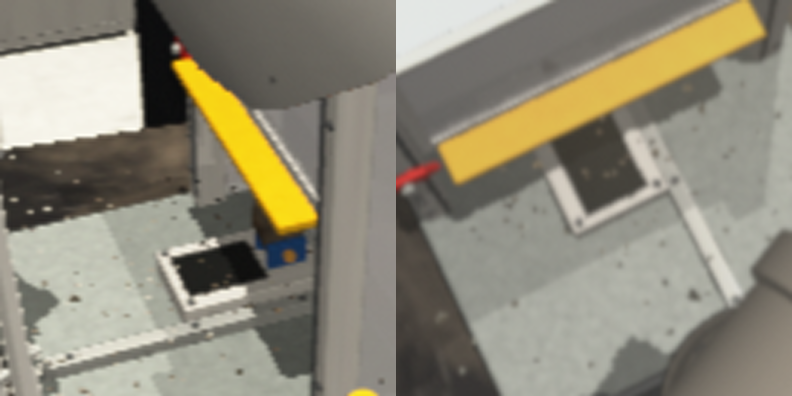

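The last view shows the carrier under the sash along the fence, with its front corner at (672,187), and the lip level with the clip in the left crop at (180,60). I'll do one more gentle push at two spots to confirm it is seated and square against the back stop.

Run:
```python
from h import *
R=Rt(2.5,9)@FL; A=tcp(-.095,.035,.022,9)[0]; M=tcp(-.12,.035,.03,9)[0]; rows(M,R,4); print(); rows(A,R,2,M,R)
```

```text
[-0.0163, 0.0047, 0.0254, -0.0009, -0.0008, -0.0009]
[-0.0162, 0.0047, 0.0254, -0.0009, -0.0008, -0.0009]
[-0.0162, 0.0047, 0.0254, -0.0009, -0.0008, -0.0009]
[-0.0162, 0.0046, 0.0254, -0.0009, -0.0008, -0.0009]

[-0.0117, 0.0, 0.0059, 0.0, 0.0, 0.0]
[-0.0117, 0.0, 0.0059, 0.0, 0.0, 0.0]
```

Request:
step_arm(plan=[[-0.016,0.005,0.025,0,0,0],[-0.016,0.005,0.025,0,0,0],[-0.016,0.005,0.025,0,0,0],[-0.016,0.004,0.025,0,0,0],[-0.012,0,0.006,0,0,0]])

```text
time: 35.0
eef_pos: [0.5273, 0.0619, 0.0358]
tool_rot: [[-0.988, -0.041, 0.15], [-0.041, 0.999, 0.004], [-0.15, -0.002, -0.989]]
wrist_force: [0.7, -0.1, 0.4]
grip_width: 0.003
grasp_force: 0.0
```

Request:
step_arm(plan=[[-0.012,0,0.006,0,0,0],[0,0,0,0,0,0],[-0.006,0,0.001,0,0,0],[-0.005,0,0.001,0,0,0],[-0.005,0,0.001,0,0,0]])

```text
time: 35.5
eef_pos: [0.5569, 0.062, 0.0342]
tool_rot: [[-0.987, -0.039, 0.154], [-0.039, 0.999, 0.003], [-0.154, -0.003, -0.988]]
wrist_force: [-0.1, 0.6, -0.1]
grip_width: 0.005
grasp_force: 0.0
```

```bash
python3 -c "
from h import *
st()"
```

```text
t 35.5 pos [0.5569 0.062  0.0342] hood [-0.0806  0.0346  0.0342] yaw -177.8 tilt 8.9 j [ 0.29  0.49 -0.65  2.1   0.63  0.58  0.81] F [-0.1  0.6 -0.1] g 0.0
```

Request:
step_arm(plan=[[-0.002,0,0,0,0,0],[-0.002,0,0,0,0,0],[0,0,0,0,0,0]])

```text
time: 35.8
eef_pos: [0.5599, 0.0624, 0.0339]
tool_rot: [[-0.988, -0.04, 0.152], [-0.04, 0.999, 0.003], [-0.152, -0.003, -0.988]]
wrist_force: [-3.6, -0.1, 1.7]
grip_width: 0.003
grasp_force: 1.5
```

Request:
step_arm(plan=[[-0.002,0,0,0,0,0],[0,0,0,0,0,0]])

```text
time: 36.0
eef_pos: [0.5603, 0.0624, 0.0338]
tool_rot: [[-0.988, -0.04, 0.15], [-0.04, 0.999, 0.002], [-0.15, -0.004, -0.989]]
wrist_force: [-14.2, 0.1, 9.5]
grip_width: 0.008
grasp_force: 6.7
```

The push at y = 35 mm stopped at the same hood x (-0.0773) as the one at y = 16 mm (-0.0771), so the carrier is square and seated on the back stop. Next I check the fence contact from the left side.

Run:
```python
from h import *
o=arm.get_obs(); R0=np.array(o['tool_rot']); P0=np.array(o['eef_pos'])+R0@[.03,0,-.005]
A=(tcp(-.10,.082,.022,18)[0],Rt(2.5,18)@FL); rows(*A,3,P0,R0); print(); rows(tcp(-.05,.082,.022,18)[0],A[1],3,*A)
```

```text
[-0.0013, 0.0157, 0.0007, -0.0016, -0.0545, -0.0009]
[-0.0012, 0.0157, 0.0008, -0.0016, -0.0545, -0.0009]
[-0.0012, 0.0157, 0.0009, -0.0016, -0.0545, -0.0009]

[-0.0159, 0.0, 0.0052, 0.0, 0.0, 0.0]
[-0.0159, 0.0, 0.0052, 0.0, 0.0, 0.0]
[-0.0159, 0.0, 0.0052, 0.0, 0.0, 0.0]
```

Request:
step_arm(plan=[[0.03,0,-0.005,0,0,0],[-0.001,0.016,0.001,0,-0.054,0],[-0.001,0.016,0.001,0,-0.054,0],[-0.001,0.016,0.001,0,-0.054,0],[0,0,0,0,0,0]])

```text
time: 36.5
eef_pos: [0.5323, 0.1127, 0.0323]
tool_rot: [[-0.949, -0.045, 0.312], [-0.043, 0.999, 0.012], [-0.312, -0.002, -0.95]]
wrist_force: [0.1, 0.2, 0.6]
grip_width: 0.001
grasp_force: 0.0
```

Request:
step_arm(plan=[[-0.016,0,0.005,0,0,0],[-0.016,0,0.005,0,0,0],[-0.016,0,0.005,0,0,0],[0,-0.01,0,0,0,0],[0,0,0,0,0,0]])

```text
time: 37.0
eef_pos: [0.5843, 0.0992, 0.0326]
tool_rot: [[-0.95, -0.037, 0.309], [-0.037, 0.999, 0.008], [-0.31, -0.004, -0.951]]
wrist_force: [-0.5, 0.3, -0.3]
grip_width: 0.009
grasp_force: 0.0
```

```bash
python3 -c "
from h import *
st()"
```

```text
t 37.0 pos [0.5843 0.0992 0.0326] hood [-0.0517  0.0705  0.0326] yaw -177.9 tilt 18.0 j [ 0.09  0.46 -0.5   2.16  0.88  0.4   0.49] F [-0.5  0.3 -0.3] g 0.01
```

Request:
step_arm(plan=[[0,-0.003,0,0,0,0],[0,-0.002,0,0,0,0],[0,0,0,0,0,0]])

```text
time: 37.3
eef_pos: [0.5842, 0.0961, 0.033]
tool_rot: [[-0.95, -0.04, 0.311], [-0.039, 0.999, 0.009], [-0.311, -0.003, -0.951]]
wrist_force: [0.2, 0.1, -0.8]
grip_width: 0.004
grasp_force: 0.0
```

Request:
step_arm(plan=[[0,-0.001,0,0,0,0],[0,0,0,0,0,0]])

```text
time: 37.5
eef_pos: [0.5844, 0.0955, 0.033]
tool_rot: [[-0.95, -0.04, 0.311], [-0.039, 0.999, 0.009], [-0.311, -0.003, -0.95]]
wrist_force: [0.1, 0.5, -0.5]
grip_width: 0.007
grasp_force: 0.0
```

Request:
step_arm(plan=[[0,-0.001,0,0,0,0],[0,0,0,0,0,0]])

```text
time: 37.7
eef_pos: [0.5845, 0.0944, 0.033]
tool_rot: [[-0.95, -0.04, 0.311], [-0.039, 0.999, 0.009], [-0.311, -0.003, -0.95]]
wrist_force: [0.4, -0.0, -0.4]
grip_width: 0.003
grasp_force: 0.0
```

```bash
python3 -c "
from h import *
st()"
```

```text
t 37.7 pos [0.5845 0.0944 0.033 ] hood [-0.0517  0.0658  0.033 ] yaw -177.7 tilt 18.1 j [ 0.1   0.46 -0.5   2.16  0.88  0.4   0.5 ] F [ 0.4 -0.  -0.4] g 0.0
```

Request:
step_arm(plan=[[0,-0.002,0,0,0,0],[0,0,0,0,0,0]])

```text
time: 37.9
eef_pos: [0.5845, 0.0925, 0.0329]
tool_rot: [[-0.95, -0.04, 0.311], [-0.039, 0.999, 0.01], [-0.311, -0.003, -0.95]]
wrist_force: [-0.6, 1.6, 0.1]
grip_width: 0.007
grasp_force: 0.6
```

Request:
step_arm(plan=[[0,-0.001,0,0,0,0],[0,0,0,0,0,0]])

```text
time: 38.1
eef_pos: [0.5846, 0.0925, 0.033]
tool_rot: [[-0.95, -0.041, 0.311], [-0.039, 0.999, 0.011], [-0.311, -0.002, -0.95]]
wrist_force: [-1.3, 5.6, -0.6]
grip_width: 0.005
grasp_force: 2.6
```

Request:
step_arm(plan=[[0,-0.001,0,0,0,0],[0,0,0,0,0,0]])

```text
time: 38.3
eef_pos: [0.5845, 0.0924, 0.033]
tool_rot: [[-0.949, -0.042, 0.311], [-0.04, 0.999, 0.012], [-0.311, -0.001, -0.95]]
wrist_force: [-3.4, 7.9, -0.4]
grip_width: 0.002
grasp_force: 4.4
```

```bash
python3 -c "
from h import *
st()"
```

```text
t 38.3 pos [0.5845 0.0924 0.033 ] hood [-0.0517  0.0637  0.033 ] yaw -177.6 tilt 18.1 j [ 0.11  0.46 -0.5   2.16  0.87  0.39  0.51] F [-3.4  7.9 -0.4] g 0.0
```

Firm contact at y = 0.0637 with no movement, the same as when it was seated earlier, so the carrier is flush with the fence. I'll withdraw, check and hand in.

Request:
step_arm(plan=[[0,0.012,0,0,0,0],[0.04,0.004,-0.013,0,0,0],[0.04,0,-0.013,0,0,0],[0.04,0,-0.02,0,0,0],[0.01,0,-0.045,0,0,0]])

```text
time: 38.8
eef_pos: [0.4344, 0.1001, 0.0677]
tool_rot: [[-0.951, -0.038, 0.308], [-0.038, 0.999, 0.007], [-0.308, -0.005, -0.951]]
wrist_force: [1.1, 0.2, 1.0]
grip_width: 0.004
grasp_force: 0.0
```

Request:
step_arm(plan=[[0,0,-0.03,0,0,0],[0,0,0,0,0,0],[0,0,0,0,0,0]])

```text
time: 39.1
eef_pos: [0.4305, 0.0998, 0.0991]
tool_rot: [[-0.949, -0.037, 0.315], [-0.036, 0.999, 0.008], [-0.315, -0.004, -0.949]]
wrist_force: [-0.4, -0.3, 0.0]
grip_width: 0.001
grasp_force: 0.0
```

```bash
python3 meas.py; python3 car.py
python3 - <<'E'
from h import *
for c in('side','top'):
  p=snap(c)
  for n in('vial_red','glue_bottle','blue_bottle'): print(n,[np.round(a['position'],3) for a in nets.place_of(n,p)[:1]])
E
```

```text
('sash_edge', 'side') 6 [0.6081 0.032  0.1535]
('mark', 'side') 6 [0.6225 0.1549 0.1522]
('sash_edge', 'top') 6 [0.6076 0.031  0.1532]
('mark', 'top') 6 [0.6229 0.1552 0.1505]
t 40.9 pos [0.4298 0.1    0.0984] hood [-0.206   0.0781  0.0984] yaw -177.8 tilt 18.2 j [ 0.14  0.12 -0.65  2.42  0.57  0.4   0.62] F [ 0.1 -0.4  0.6] g 0.01
t 40.9 pos [0.4298 0.1    0.0984] hood [-0.206   0.0781  0.0984] yaw -177.8 tilt 18.2 j [ 0.14  0.12 -0.65  2.42  0.57  0.4   0.62] F [ 0.1 -0.4  0.6] g 0.01
top carrier [(array([-0.0143,  0.0186,  0.0171]), 0.64)]
top carrier_corner []
side carrier [(array([-0.0132,  0.0215,  0.0109]), 0.87)]
side carrier_corner [(array([ 0.0436, -0.0204,  0.0107]), 0.76)]
top carrier [(array([-0.0124,  0.0174,  0.0145]), 0.85)]
top carrier_corner []
vial_red [array([ 0.479, -0.106,  0.012])]
glue_bottle [array([ 0.628, -0.171, -0.002])]
blue_bottle [array([ 0.692, -0.157, -0.001])]
vial_red [array([ 0.475, -0.111,  0.012])]
glue_bottle [array([ 0.625, -0.172,  0.004])]
blue_bottle [array([ 0.696, -0.159, -0.004])]
```

```bash
python3 -c "
from bench import arm
print(arm.hand_in())"
```

```text
the job is handed in; nothing more can be done
None
```

The job is handed in: the sash is up with its lip within about 2 mm of the red pointer by camera measurement, the carrier sits flush against the side fence and back stop, and the vial and bottles show no movement beyond measurement error.

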